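# Setting washed dosing cups and mug to drain

## Task

Set the washed things to drain: before lifting any of them, stand the drain lever straight up (half open), then put every square dosing cup mouth-down in its own pocket of the drip tray, seated flat on the pocket floor, and turn the enamelled mug upside down over the drying peg so that its rim sits flat on the stand's foot. Leave the lever straight up, let go of everything, and do not disturb the doorbell unit or the box of coin cells.

Things in the scene. Friction and masses are not known exactly. Their poses are not given: they have to be found in the camera images.
- cup_a: square white plastic dosing cup, 56 x 56 mm outside, 64 mm tall, 3 mm walls, about 60 g. Origin at its centre; x points out of the open mouth (32 mm from origin; closed bottom 32 mm the other way), y and z out of flat sides. Starts lying on a flat side on the table (origin 28 mm high), mouth to the left or the right (+-y). Two to four such cups are present; an absent one reads None throughout
- cup_b: square white plastic dosing cup, 56 x 56 mm outside, 64 mm tall, 3 mm walls, about 60 g. Origin at its centre; x points out of the open mouth (32 mm from origin; closed bottom 32 mm the other way), y and z out of flat sides. Starts lying on a flat side on the table (origin 28 mm high), mouth to the left or the right (+-y). Two to four such cups are present; an absent one reads None throughout
- cup_c: square white plastic dosing cup, 56 x 56 mm outside, 64 mm tall, 3 mm walls, about 60 g. Origin at its centre; x points out of the open mouth (32 mm from origin; closed bottom 32 mm the other way), y and z out of flat sides. Starts lying on a flat side on the table (origin 28 mm high), mouth to the left or the right (+-y). Two to four such cups are present; an absent one reads None throughout
- cup_d: square white plastic dosing cup, 56 x 56 mm outside, 64 mm tall, 3 mm walls, about 60 g. Origin at its centre; x points out of the open mouth (32 mm from origin; closed bottom 32 mm the other way), y and z out of flat sides. Starts lying on a flat side on the table (origin 28 mm high), mouth to the left or the right (+-y). Two to four such cups are present; an absent one reads None throughout
- mug: blue enamelled steel mug, 66 mm outside diameter, 72 mm tall, 3 mm wall, about 130 g. Origin at the centre on its axis; x points out of the open mouth (36 mm from origin; bottom 36 mm the other way); loop handle towards -z, 8 mm thick, reaches 59 mm from the axis. Starts lying on the two-rail rest, axis level 64 mm up, mouth roughly to the left (+y), handle hanging between the rails
- rest: rest for the mug: two steel rails of 10 mm diameter, 110 mm long along its x axis, 32 mm apart between centres, on two aluminium cross bars 90 mm long; rail tops 35 mm above the table. Fixed. Origin under its middle, x points the way of the mug's mouth, z up
- tray: fixed grey plastic drip tray, 90 x 492 mm, 20 mm high, with four square pockets in a row along its y axis. Origin under its middle, x towards its far long side, z up. Pockets are 66 x 66 mm square with sides along x and y, floor 8 mm above the table, walls up to 20 mm, 120 mm from centre to centre
- peg_stand: fixed drying stand: grey round foot 104 mm in diameter and 12 mm high with one upright wooden peg of 22 mm diameter in its middle, the peg's tip 65 mm above the table. Origin under its middle, z up
- peg_foot (a point): where the peg's axis meets the top of the stand's foot, 12 mm above the table; an upside-down mug rests its rim at this height around the peg
- drain_lever (a joint): drain lever, rad: 0 = leaning 40 degrees (0.70 rad) towards the -x side of its housing (shut), 0.70 = straight up (half open), 1.40 = leaning 40 degrees the other way. Starts at 0 to 0.3. It stays where it is left (friction; about 1 N at the ball moves it)
- drain_lever_base: fixed housing of the drain valve, dark steel block 70 x 50 x 25 mm. Origin under its middle; the lever swings in its x-z plane, hinge axis along its y, z up
- lever_pivot (a point): the lever's hinge axis, 22 mm above the table in the middle of the housing
- drain_lever_tip (a point): centre of the black ball (26 mm diameter) at the lever's end, 90 mm from the pivot; the lever's rod is 10 mm thick
- coin_box: bystander: clear box of coin cells, 70 x 110 x 30 mm, loose; origin under its middle
- doorbell: bystander: grey plastic doorbell unit, 75 x 130 x 28 mm, loose; origin under its middle
- pocket0 (a point): centre of the floor of pocket 0 of the tray, 8 mm above the table, 180 mm to the -y side of the tray's middle; axes as the tray's
- pocket1 (a point): centre of the floor of pocket 1 of the tray, 8 mm above the table, 60 mm to the -y side of the tray's middle; axes as the tray's
- pocket2 (a point): centre of the floor of pocket 2 of the tray, 8 mm above the table, 60 mm to the +y side of the tray's middle; axes as the tray's
- pocket3 (a point): centre of the floor of pocket 3 of the tray, 8 mm above the table, 180 mm to the +y side of the tray's middle; axes as the tray's
Not all that is in view belongs to the job. What is shaped like the cup_c but orange or turquoise is not meant.

How it is judged (in metres and radians):
On the way:
1. the drain lever stands straight up (value of joint drain_lever between 0.57 and 0.83 rad), for 0.3 s.
At the end, for the whole second after the job is handed in: Every cup present is mouth-down (within 10 degrees) in a pocket, within 12 mm of the pocket's centre and down on its floor (within 5 mm); the mug is upside down (within 10 degrees) over the peg with its rim on the foot (within 5 mm), all at rest; the lever is within 0.13 rad of straight up (all of step 1 and angle between each of mug, cup_a, cup_b, cup_c, cup_d's own x axis and vertical above 2.97 rad and horizontal distance between mug and peg_foot below 0.026 m and height (world z) of mug below 0.053 m and linear speed of each of mug, cup_a, cup_b, cup_c, cup_d below 0.03 m/s and height (world z) of each of cup_a, cup_b, cup_c, cup_d below 0.045 m and (horizontal distance between cup_a and pocket0 below 0.012 m or horizontal distance between cup_a and pocket1 below 0.012 m or horizontal distance between cup_a and pocket2 below 0.012 m or horizontal distance between cup_a and pocket3 below 0.012 m) and (horizontal distance between cup_b and pocket0 below 0.012 m or horizontal distance between cup_b and pocket1 below 0.012 m or horizontal distance between cup_b and pocket2 below 0.012 m or horizontal distance between cup_b and pocket3 below 0.012 m) and (horizontal distance between cup_c and pocket0 below 0.012 m or horizontal distance between cup_c and pocket1 below 0.012 m or horizontal distance between cup_c and pocket2 below 0.012 m or horizontal distance between cup_c and pocket3 below 0.012 m) and (horizontal distance between cup_d and pocket0 below 0.012 m or horizontal distance between cup_d and pocket1 below 0.012 m or horizontal distance between cup_d and pocket2 below 0.012 m or horizontal distance between cup_d and pocket3 below 0.012 m)); the robot touches nothing.
It fails at once if a cup or the mug is lifted while the drain lever is still shut (value of joint drain_lever below 0.4 rad and (height (world z) of any of cup_a, cup_b, cup_c, cup_d above 0.11 m or height (world z) of mug above 0.12 m)).
It fails at once if a bystander (doorbell unit, box of coin cells) is shifted more than 30 mm (distance of any of doorbell, coin_box from where it was at the start of the episode above 0.03 m).
Of cup_a, cup_b, cup_c, cup_d only 2 to 4 are there at a start; the rules pass over those that are not, and their reading is None.
At some moment in a run one of cup_a, cup_b, cup_c, cup_d may be knocked a few centimetres aside while the robot is not near it.
It also fails if it takes over 210 s, if anything falls off the work surface, if the arm or the gripper's body presses on something with over 40 N, if the wrist force passes 120 N, or if a joint passes its speed limit or range.

## Robot

A 6-joint arm with a two-finger parallel gripper is mounted at the origin on the work surface. World frame = base frame: x ahead of the robot, y to its left, z up, the work surface at z = 0. Lengths are in mm, angles in rad, forces in N, time in s.
With the tool pointing down it reaches from about 350 to 775 mm from the base axis. Payload 7.3 kg.
Tool frame: the origin (TCP) lies at the very end of the fingers, on their centre line; the grasp point (between the pads) lies 19 mm behind it; z points along the fingers, y is the line along which they close (so a half turn about z gives the same grasp; the last joint's range is limited). The gripper opens to 92 mm and grips with 3 to 60 N. Pads are 19 mm wide; open, the fingers measure 130 mm over their backs; the gripper's body (75 mm by 190 mm) begins 47 mm behind the grasp point.
Start: joints at [-0.146, 0.342, 1.524, -0, 1.275, -0.146], TCP at [525.019, 0.019, 226.741] pointing down, gripper open.
Joint ranges: [-2.53, 2.53], [-0.77, 2.02], [0.04, 2.7], [-1, 4.14], [0.28, 2.66], [-3.11, 3.11]. Speed limits (rad/s): [2.57, 2.57, 3.14, 3.14, 3.14, 3.14].

## Interface

Orientations are given as a unit quaternion [x, y, z, w].
In Python, from bench import status, eyes, order gives the robot as it stands.
- The arm moves only by the tool send_rows, never from a script. Its arguments are lists of equal length, an entry for each row: "dp": the shift along the tool's x, y, z in mm, a list of three; "delta_rot": the turn, a rotation vector about the tool's x, y, z in degrees, a list of three; "gripper": the opening, from 0 (shut) to 1 (fully open). A call has 1 to 10 rows; each row shifts and turns the commanded pose from where the row before left it, along the tool's axes as they then stand; what a row does not reach is not made up. A row lasts 1/10 s, in which the tool goes at most 50 mm and 8.59 degrees, less where a joint would pass 70% of its speed; a pose out of reach is approached as far as the arm can. A call is refused whole if a number of a shift passes 50 or a number of a turn 8.59, either way. A call with a gripper value outside its range is refused whole. The fingers move at their own pace and stop on an object; "grip_force" is the grip in N (left out, the last holds). Time passes only in rows, so rows that do not move let the fingers close. It gives the time, the measured TCP pose, the force, the opening and the grip force at its end, in the units of the state.
- status.get_obs(): the state, without advancing time (a new reading comes with each control period).
- eyes.camera(name): name is "scene" or "side" or "wrist"; returns the picture (420x560x3 uint8, blue, green, red); there is no depth.
- eyes.camera_info(name): a dict with "fx", "fy", "cx", "cy" (pixels), "R" (3x3) and "t" (3): a world point X has camera coordinates R X + t. Camera axes: x right, y down, z forward; pixel columns grow to the right and rows downward; lengths in mm; the calibration is good to about 2 mm. The wrist camera is an equidistant fisheye: a pixel r from the principal point sees the ray r / f radians off the axis. A picture is of the moment at which its call begins: read the wrist's pose just before it. camera_info takes no time and is no camera call; for the wrist camera it gives the pose at the moment of the call.
- order.close_job(): hands the job in; it is judged then, once.
The state is a dict: "time": time; "joints": joint angles; "qvel": joint speeds; "joint_torque": joint torques, N m; "eef_pos": TCP position; "orientation": TCP orientation; "contact_force": force on the tool from outside, world axes, zero at the start; "moment": the same for the moment, N m; "gripper_width": opening from 0.0 (shut) to 1.0 (fully open); "grasp_force": force on a finger pad.
Only numpy, scipy, OpenCV 4.12 (cv2) and the standard library are available. Lean on these libraries where they do the work, as an engineer would, in place of code of your own. Each camera call takes 0.05 s, during which the arm holds its last target. There are 200 camera calls.

## Working session

There is one attempt and no reset: what is moved stays moved. The work goes in short steps, Python scripts to look and compute and a tool call to move; the robot and the scene stay as the last step left them, time stands still between calls to the robot, and variables do not carry over. Pictures are saved under pics/ and viewed, at most 16 in all, crops included, and the job is handed in when it is done.

Besides the shell and the picture viewer there is one more tool, called by a JSON object that holds its "op" and its "data", one argument or row to a line. send_rows: Moves the arm, as the interface text tells. Its arguments: {"type":"object","properties":{"dp":{"type":"array","items":{"type":"array","items":{"type":"number"}}},"delta_rot":{"type":"array","items":{"type":"array","items":{"type":"number"}}},"gripper":{"type":"array","items":{"type":"number"}},"grip_force":{"type":"number"}},"required":["dp","delta_rot","gripper"]}

```bash
mkdir -p pics; ls; python3 - <<'E'
from bench import status, eyes
import cv2
print(status.get_obs())
for n in("scene","side","wrist"):
    print(n,eyes.camera_info(n)); cv2.imwrite(f"pics/{n}0.png",cv2.resize(eyes.camera(n),(800,600),interpolation=cv2.INTER_CUBIC))
E
```

```text
pics
{'time': 0.0, 'joints': array([-1.45977276e-01,  3.42737331e-01,  1.52497612e+00,  1.83695887e-05,
        1.27538905e+00, -1.45960635e-01]), 'qvel': array([ 0.0011541 , -0.00071169,  0.00049103, -0.00017653, -0.00061215,
       -0.00105899]), 'joint_torque': array([ 7.61924657e-04, -4.31245601e+01, -2.44219762e+01,  7.17750052e-02,
        5.59406646e-02, -1.04314388e-04]), 'eef_pos': array([5.24615476e+02, 9.63727268e-02, 2.26051649e+02]), 'orientation': array([ 7.07114359e-01,  7.07098801e-01, -4.43441042e-04, -6.11019403e-04]), 'contact_force': array([ 0.40233231, -0.36887944, -0.07560738]), 'moment': array([-0.04249171,  0.00156427,  0.02023467]), 'grasp_force': 0.0, 'gripper_width': 1.0001701463311023}
scene {'fx': 386.4028296766757, 'fy': 386.4028296766757, 'cx': 277.1484222987208, 'cy': 210.56783129942178, 'R': array([[-0.27632209,  0.96100095, -0.01110295],
       [ 0.59962835,  0.16336321, -0.78342728],
       [-0.75106054, -0.22313591, -0.62138428]]), 't': array([ 144.45644824, -236.83204191, 1524.83418373])}
side {'fx': 390.34654283680857, 'fy': 390.34654283680857, 'cx': 271.9150553622981, 'cy': 206.4866201459429, 'R': array([[ 0.97170624, -0.23591825, -0.0113827 ],
       [-0.17491313, -0.68637831, -0.70589674],
       [ 0.15872108,  0.68791525, -0.70822329]]), 't': array([-521.63643838,  149.06905601,  918.83095189])}
wrist {'fx': 325.19226210127806, 'fy': 325.19226210127806, 'cx': 281.3248028240901, 'cy': 215.9234282015812, 'R': array([[ 9.99999467e-01,  6.61322136e-04, -7.92629953e-04],
       [ 8.50436935e-04, -9.63014069e-01,  2.69449772e-01],
       [-5.85120697e-04, -2.69450303e-01, -9.63014118e-01]]), 't': array([-523.29720833,  -34.86744926,  389.39402311])}
```

View pics/scene0.png

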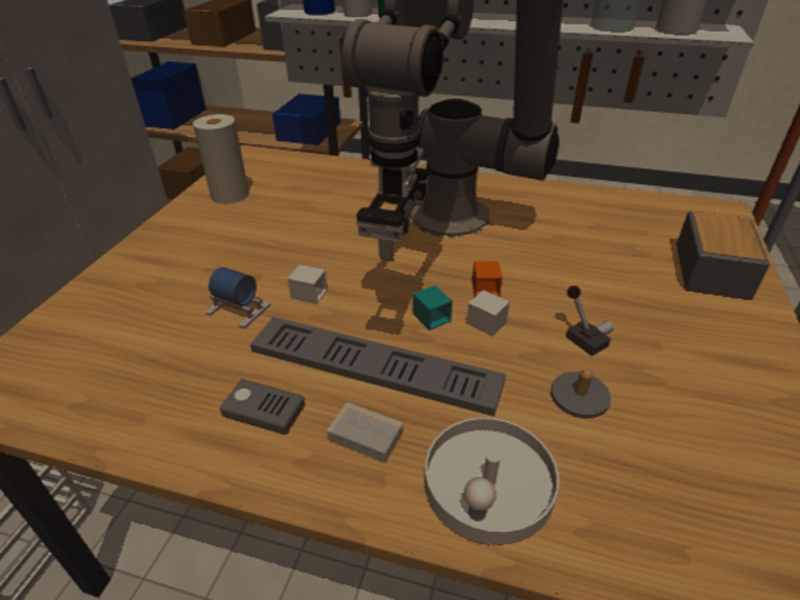

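View pics/side0.png

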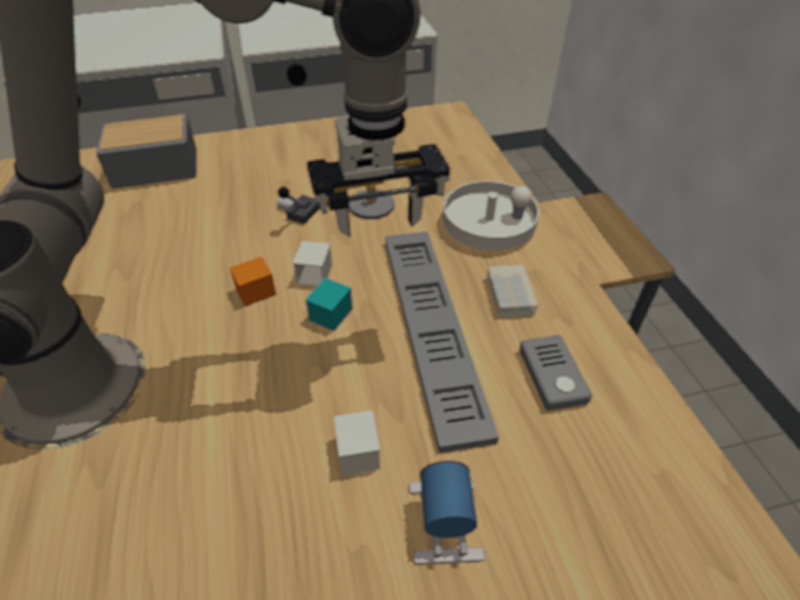

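View pics/wrist0.png

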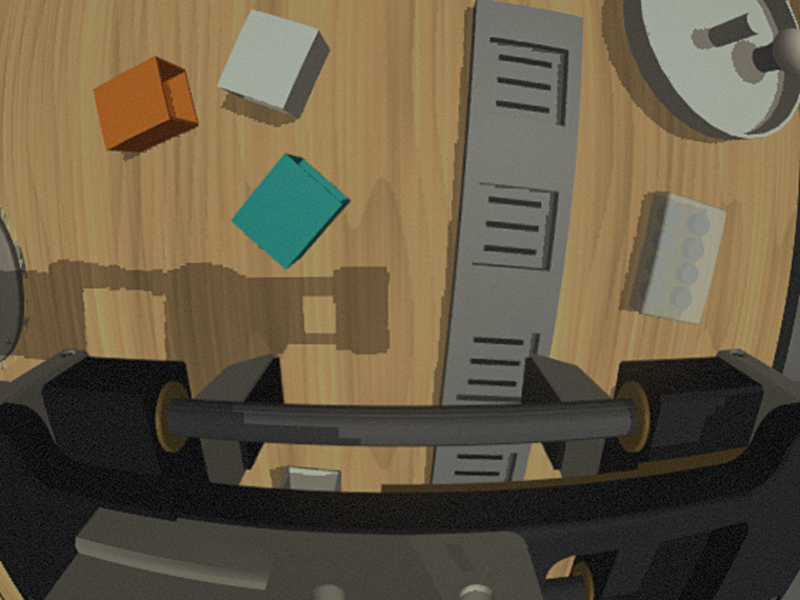

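Two white cups (scene 308,284 and 487,313), mug on its rest at the left, lever and peg at the right; orange and turquoise are decoys.

```bash
cat > h.py <<'E'
import numpy as np, cv2
from scipy.spatial.transform import Rotation as Rn
from bench import status, eyes
def ray(info,u,v,wrist=False):
    x,y=(u-info['cx'])/info['fx'],(v-info['cy'])/info['fy']
    if wrist:
        r=np.hypot(x,y); k=np.sin(r)/max(r,1e-9); d=np.array([x*k,y*k,np.cos(r)])
    else: d=np.array([x,y,1.])
    R=np.array(info['R']); return -R.T@info['t'], R.T@d/np.linalg.norm(d)
def at(name,u,v,z,info=None,s=0.7):
    o,d=ray(info or eyes.camera_info(name),u*s,v*s,name=='wrist'); return (o+d*(z-o[2])/d[2]).round(1)
def tri(obs):
    A=0;b=0
    for o,d in obs:
        P=np.eye(3)-np.outer(d,d);A=A+P;b=b+P@o
    return np.linalg.solve(A,b).round(1)
def proj(info,X,wrist=False):
    c=np.array(info['R'])@np.array(X,float)+info['t']
    if wrist:
        t=np.arctan2(np.hypot(*c[:2]),c[2]);k=t/max(np.hypot(*c[:2]),1e-9)
        return info['cx']+info['fx']*c[0]*k,info['cy']+info['fy']*c[1]*k
    return info['cx']+info['fx']*c[0]/c[2],info['cy']+info['fy']*c[1]/c[2]
def go(p=None,a=None,yv=None):
    """target TCP pos, approach dir a, closing dir yv -> total tool-frame shift + rotvec(deg)"""
    o=status.get_obs();R=Rn.from_quat(o['orientation']);
    if a is not None:
        a=np.array(a,float);a/=np.linalg.norm(a);yv=np.array(yv,float);yv-=a*(yv@a);yv/=np.linalg.norm(yv)
        T=Rn.from_matrix(np.stack([np.cross(yv,a),yv,a],1));print('rot deg',np.degrees((R.inv()*T).as_rotvec()).round(2))
    if p is not None: print('shift',R.inv().apply(np.array(p)-o['eef_pos']).round(1),'from',o['eef_pos'].round(1),'t',o['time'])
def st():
    o=status.get_obs();R=Rn.from_quat(o['orientation']).as_matrix()
    print('t',round(o['time'],2),'p',o['eef_pos'].round(1),'a',R[:,2].round(3),'y',R[:,1].round(3),'j',o['joints'].round(3),'F',o['contact_force'].round(1),'w',round(o['gripper_width'],3),'gf',o['grasp_force'])
E
python3 - <<'E'
from h import *
S,D=eyes.camera_info('scene'),eyes.camera_info('side'); W=eyes.camera_info('wrist')
t=lambda a,b:tri([ray(S,a[0]*.7,a[1]*.7),ray(D,b[0]*.7,b[1]*.7)])
print('ball',t((574,292),(284,192)))
print('peg tip',t((586,373),(371,180)))
print('peg foot',at('scene',581,394,12),at('side',371,204,12))
print('cup1 ',at('scene',308,284,28),at('side',357,442,28))
print('cup2',at('scene',488,313,28),at('side',313,263,28))
print('mug',at('scene',233,288,64),at('side',447,495,64))
print('lever base',at('scene',588,338,25),at('side',302,210,25))
for n,p in dict(L=[(273,322),(252,347),(493,410),(504,378)]).items(): print('tray scene',[at('scene',*q,20) for q in p])
print('tray side',[at('side',*q,20) for q in [(387,237),(428,234),(495,437),(437,446)]])
print('tray wrist',[at('wrist',*q,z,W) for q,z in [((478,2),20),((582,17),20),((490,39),20),((567,52),20),((565,125),20),((557,192),20),((550,270),20),((472,267),20),((480,184),20)]])
i1,i2=eyes.camera('scene'),eyes.camera('side')
z=lambda im,u,v:cv2.resize(im[int(v*.7)-37:int(v*.7)+38,int(u*.7)-33:int(u*.7)+34],(266,298),interpolation=cv2.INTER_CUBIC)
m=np.vstack([np.hstack([z(i1,585,330),z(i1,480,310),z(i1,250,290)]),np.hstack([z(i2,320,210),z(i2,320,270),z(i2,450,500)])])
cv2.imwrite('pics/m1.png',m)
E
```

```text
ball [396.8 331.8  91.5]
peg tip [588.  365.1  64.6]
peg foot [590.4 365.8  12. ] [582.4 352.4  12. ]
cup1  [ 431.6 -230.5   28. ] [ 433.8 -232.5   28. ]
cup2 [427.  172.1  28. ] [427.5 170.   28. ]
mug [ 530.2 -355.3   64. ] [ 528.2 -355.7   64. ]
lever base [448.3 373.3  25. ] [429.2 350.9  25. ]
tray scene [array([ 563.5, -253.6,   20. ]), array([ 643.6, -260. ,   20. ]), array([676.5, 219.3,  20. ]), array([595.6, 227.8,  20. ])]
tray side [array([587.7, 221.1,  20. ]), array([672.2, 209.4,  20. ]), array([ 633., -269.,   20.]), array([ 546. , -262.4,   20. ])]
tray wrist [array([583.7, 222.3,  20. ]), array([671.7, 219.3,  20. ]), array([592.6, 189.9,  20. ]), array([656.8, 185.2,  20. ]), array([654. , 122.5,  20. ]), array([648.2,  67.2,  20. ]), array([645.5,   2.8,  20. ]), array([579.6,   4.4,  20. ]), array([584.4,  70.8,  20. ])]
```

View pics/m1.png

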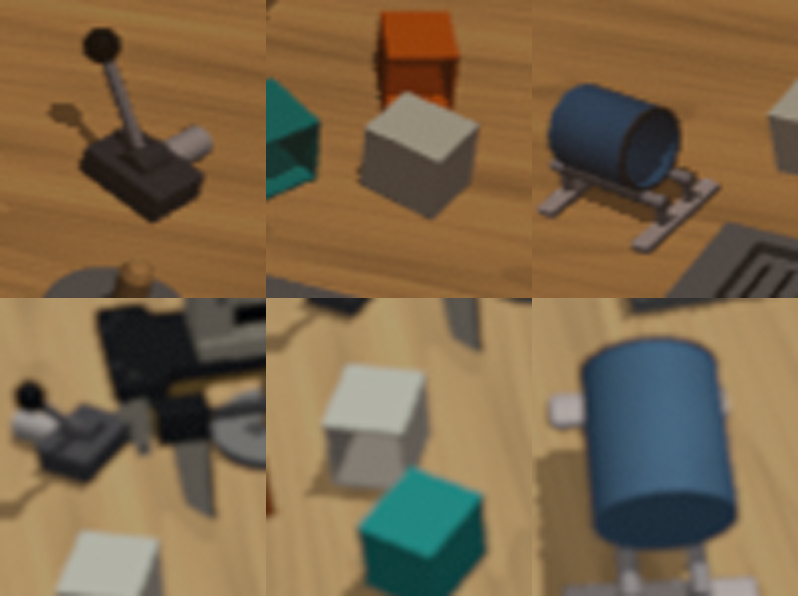

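{"op": "send_rows", "data": {
  "dp": [
    [40,-5,0],
    [46,-8,0],
    [46,-8,0],
    [46,-8,0],
    [40,-5,0],
    [0,0,0],
    [0,0,0]
  ],
  "delta_rot": [
    [0,0,0],
    [0,0,0],
    [0,0,0],
    [0,0,0],
    [0,0,0],
    [0,0,0],
    [0,0,0]
  ],
  "gripper": [1,1,0.8,0.7,0.7,0.7,0.7],
  "grip_force": 10
}}

```text
time: 0.95
eef_pos: [490.7, 218.5, 226.5]
orientation: [0.706, 0.708, -0.0, 0.0]
contact_force: [0.7, -0.0, -0.5]
gripper_width: 0.701
grasp_force: 0.0
```

```bash
python3 - <<'E'
from h import *
st(); i=eyes.camera_info('wrist'); np.save('w1.npy',i,allow_pickle=True)
cv2.imwrite('pics/w1.png',cv2.resize(eyes.camera('wrist'),(800,600),interpolation=cv2.INTER_CUBIC))
E
```

```text
t 0.95 p [490.7 218.5 226.5] a [-0.    -0.001 -1.   ] y [ 1.     0.002 -0.   ] j [ 2.770e-01  3.650e-01  1.491e+00 -1.000e-03  1.287e+00  2.740e-01] F [ 0.7 -0.  -0.5] w 0.701 gf 0.0
```

View pics/w1.png

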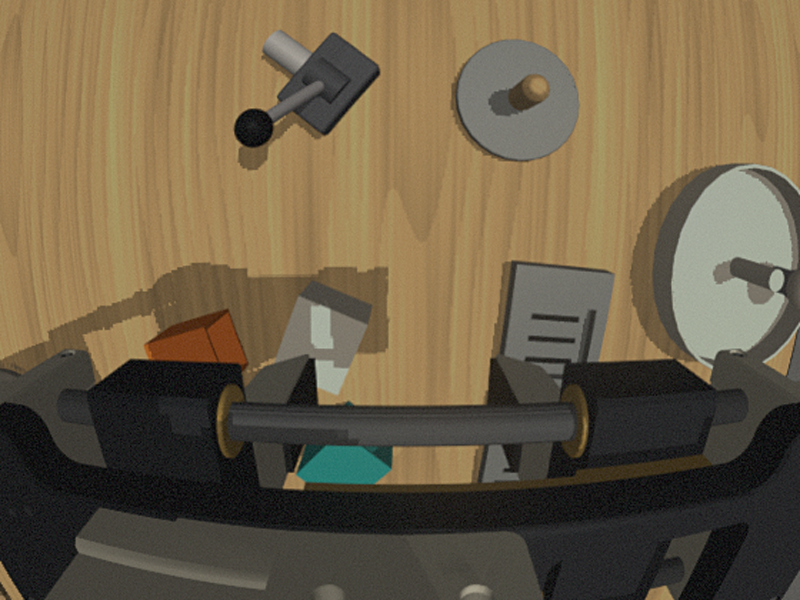

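```bash
python3 - <<'E'
from h import *
i=np.load('w1.npy',allow_pickle=True).item()
w=lambda u,v,z:at('wrist',u,v,z,i)
print('ball z88/91',w(254,128,88),w(254,128,91.5))
C=[w(*q,25) for q in [(333,33),(379,72),(327,134),(278,95)]];print('base',C,np.mean(C,0))
print('rod end',w(322,88,25))
print('foot',w(518,100,12),'tip',w(537,88,65))
print('tray',[w(*q,20) for q in [(513,262),(612,272)]])
D=eyes.camera_info('side');S=eyes.camera_info('scene')
print('base scene',at('scene',411.8,235.6,25,s=1),'side',at('side',212.4,144.5,25,s=1))
E
```

```text
ball z88/91 [393.5 328.1  88. ] [394.7 327.7  91.5]
base [array([435.7, 410.5,  25. ]), array([471.7, 376.5,  25. ]), array([431.9, 328. ,  25. ]), array([392.8, 361.5,  25. ])] [433.025 369.125  25.   ]
rod end [427.8 364.9  25. ]
foot [582.4 359.9  12. ] tip [583. 360.  65.]
tray [array([579.5, 227.4,  20. ]), array([669.6, 221. ,  20. ])]
base scene [443.8 373.8  25. ] side [433.9 363.1  25. ]
```

```bash
sed -i "s/    if p is not None: /        if p is not None: print('shift in target frame',T.inv().apply(np.array(p)-o['eef_pos']).round(1))\n    if p is not None: /" h.py; python3 - <<'E'
from h import *
go([395,330,150],[0,0,-1],[.67,.745,0])
E
```

```text
rot deg [-3.0e-02  3.0e-02 -4.8e+01]
shift in target frame [146.5  19.4  76.5]
shift [112.5 -95.9  76.5] from [491.  217.6 226.5] t 1.0
```

{"op": "send_rows", "data": {
  "dp": [
    [0,0,0],
    [0,0,0],
    [0,0,0],
    [0,0,0],
    [0,0,0],
    [0,0,0],
    [36,5,19],
    [37,5,19],
    [37,5,19],
    [36,4,19]
  ],
  "delta_rot": [
    [0,0,-8],
    [0,0,-8],
    [0,0,-8],
    [0,0,-8],
    [0,0,-8],
    [0,0,-8],
    [0,0,0],
    [0,0,0],
    [0,0,0],
    [0,0,0]
  ],
  "gripper": [0.7,0.7,0.7,0.7,0.7,0.7,0.7,0.7,0.7,0.7]
}}

```text
time: 2.0
eef_pos: [395.3, 329.2, 150.2]
orientation: [0.36, 0.933, 0.0, 0.0]
contact_force: [1.3, 0.2, -0.2]
gripper_width: 0.702
grasp_force: 0.0
```

```bash
python3 - <<'E'
from h import *
st();go([395,330,78],[0,0,-1],[.67,.745,0])
E
```

```text
t 2.0 p [395.3 329.2 150.2] a [ 0.001  0.    -1.   ] y [0.671 0.741 0.   ] j [ 0.545  0.399  1.667 -0.     1.076 -0.289] F [ 1.3  0.2 -0.2] w 0.702 gf 0.0
rot deg [ 0.02  0.03 -0.21]
shift in target frame [ 0.8  0.4 72.2]
shift [ 0.8  0.4 72.2] from [395.3 329.2 150.2] t 2.0
```

{"op": "send_rows", "data": {
  "dp": [
    [0,0,20],
    [0,0,20],
    [0,0,20],
    [0,0,12],
    [0,0,0],
    [0,0,0]
  ],
  "delta_rot": [
    [0,0,0],
    [0,0,0],
    [0,0,0],
    [0,0,0],
    [0,0,0],
    [0,0,0]
  ],
  "gripper": [0.7,0.7,0.7,0.7,0.6,0.6]
}}

```text
time: 2.6
eef_pos: [396.0, 329.4, 79.2]
orientation: [0.359, 0.933, 0.0, 0.0]
contact_force: [0.2, 0.8, 0.9]
gripper_width: 0.61
grasp_force: 0.0
```

{"op": "send_rows", "data": {
  "dp": [
    [0,8,-3],
    [0,8,-3],
    [0,8,-3],
    [0,8,-3],
    [0,8,-2],
    [0,8,-1],
    [0,8,-1],
    [0,1,0],
    [0,0,0],
    [0,0,0]
  ],
  "delta_rot": [
    [0,0,0],
    [0,0,0],
    [0,0,0],
    [0,0,0],
    [0,0,0],
    [0,0,0],
    [0,0,0],
    [0,0,0],
    [0,0,0],
    [0,0,0]
  ],
  "gripper": [0.6,0.6,0.6,0.6,0.6,0.6,0.6,0.6,0.6,0.6]
}}

```text
time: 3.6
eef_pos: [433.2, 372.1, 94.5]
orientation: [0.358, 0.934, -0.0, -0.0]
contact_force: [-0.3, -0.1, 0.1]
gripper_width: 0.6
grasp_force: 0.0
```

{"op": "send_rows", "data": {
  "dp": [
    [0,0,0],
    [0,0,0],
    [0,0,0],
    [0,0,0],
    [0,0,0],
    [0,0,0],
    [0,0,0],
    [0,0,0]
  ],
  "delta_rot": [
    [0,0,0],
    [0,0,0],
    [0,0,0],
    [0,0,0],
    [0,0,0],
    [0,0,0],
    [0,0,0],
    [0,0,0]
  ],
  "gripper": [0.2,0.2,0.2,0.2,0.2,0.2,0.2,0.2],
  "grip_force": 5
}}

```text
time: 4.4
eef_pos: [433.4, 372.2, 94.7]
orientation: [0.358, 0.934, -0.0, 0.0]
contact_force: [-0.1, -0.4, 2.0]
gripper_width: 0.275
grasp_force: 5.0
```

```bash
python3 - <<'E'
from h import *
st()
E
```

```text
t 4.4 p [433.4 372.2  94.7] a [ 0. -0. -1.] y [0.669 0.743 0.   ] j [ 0.575  0.558  1.568 -0.     1.016 -0.262] F [-0.1 -0.4  2. ] w 0.275 gf 5.0000544637441635
```

{"op": "send_rows", "data": {
  "dp": [
    [0,0,0],
    [0,0,0],
    [0,0,0],
    [0,0,0],
    [0,0,-20],
    [0,0,-40],
    [0,0,-45],
    [0,0,-30],
    [0,0,0]
  ],
  "delta_rot": [
    [0,0,0],
    [0,0,0],
    [0,0,0],
    [0,0,0],
    [0,0,0],
    [0,0,0],
    [0,0,8],
    [0,0,8],
    [0,0,8]
  ],
  "gripper": [0.7,0.7,0.7,0.7,0.7,0.7,0.7,1,1]
}}

```text
time: 5.3
eef_pos: [435.3, 373.5, 235.1]
orientation: [0.547, 0.837, 0.005, 0.002]
contact_force: [0.7, 0.1, 0.0]
gripper_width: 0.825
grasp_force: 0.0
```

{"op": "send_rows", "data": {
  "dp": [
    [0,0,0],
    [0,0,0],
    [0,0,0],
    [-40,0,0],
    [-45,0,0],
    [-45,0,0],
    [-45,0,0],
    [-45,0,0],
    [-45,10,0],
    [-20,0,0]
  ],
  "delta_rot": [
    [0,0,8],
    [0,0,8],
    [0,0,8],
    [0,0,0],
    [0,0,0],
    [0,0,0],
    [0,0,0],
    [0,0,0],
    [0,0,0],
    [0,0,0]
  ],
  "gripper": [1,1,1,1,1,1,1,1,1,1]
}}

```text
time: 6.3
eef_pos: [444.0, 84.1, 230.0]
orientation: [0.708, 0.706, 0.0, 0.001]
contact_force: [-0.5, -1.0, -0.0]
gripper_width: 1.003
grasp_force: 0.0
```

```bash
python3 - <<'E'
from h import *
st(); i=eyes.camera_info('wrist'); np.save('w2.npy',i,allow_pickle=True)
w=eyes.camera('wrist'); s=eyes.camera('scene');d=eyes.camera('side')
cv2.imwrite('pics/scene2.png',s);cv2.imwrite('pics/side2.png',d)
a=cv2.resize(w[:260],(800,371),interpolation=cv2.INTER_CUBIC)
b=np.hstack([cv2.resize(s[180:290,370:450],(166,229)),cv2.resize(d[100:177,180:285],(312,229)),cv2.resize(s[165:275,180:290],(229,229)),np.zeros((229,93,3),np.uint8)])
cv2.imwrite('pics/w2.png',np.vstack([a,b]))
E
```

```text
t 6.3 p [444.   84.1 230. ] a [ 0.001 -0.001 -1.   ] y [ 1.    -0.003  0.001] j [ 1.800e-02  2.040e-01  1.707e+00 -1.000e-03  1.229e+00  2.100e-02] F [-0.5 -1.  -0. ] w 1.003 gf 0.0
```

View pics/w2.png

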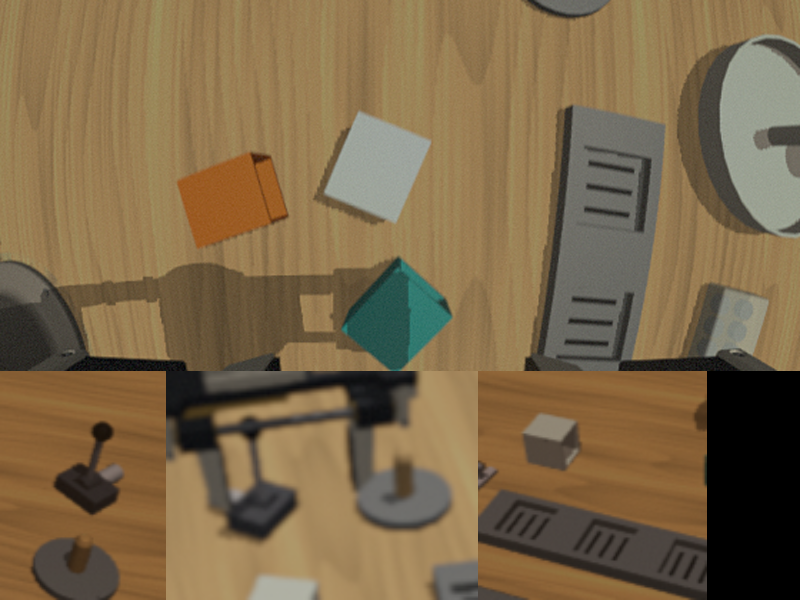

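```bash
python3 - <<'E'
from h import *
i=np.load('w2.npy',allow_pickle=True).item()
w=lambda u,v,z:at('wrist',u,v,z,i)
S,D=eyes.camera_info('scene'),eyes.camera_info('side')
print('ball',tri([ray(S,419,209),ray(D,208.3,119.2)]))
C=np.array([w(*q,56) for q in [(359,112),(431,141),(397,222),(324,194)]]);c=C.mean(0);print(C,c)
e=lambda a,b:(C[b]-C[a])[:2]
print('edges',[ (np.linalg.norm(e(a,b)).round(1),np.degrees(np.arctan2(*e(a,b)[::-1])).round(1)) for a,b in [(0,1),(3,2),(1,2),(0,3)]])
print('turq',w(399,258,56),w(452,315,56),w(343,327,56))
T=np.array([w(*q,20) for q in [(571,106),(665,125)]]);P=np.array([w(*q,20) for q in [(586,147),(652,158),(644,233),(577,222)]])
print('tray end',T,'pocket3',P,P.mean(0))
P=np.array([w(*q,8) for q in [(590,148),(640,158),(633,230),(580,222)]]);print(P.mean(0))
E
```

```text
ball [432.5 374.5 110.9]
[[413.2 206.2  56. ]
 [463.7 184.8  56. ]
 [439.7 126.7  56. ]
 [387.6 147.7  56. ]] [426.05 166.35  56.  ]
edges [(np.float64(54.8), np.float64(-23.0)), (np.float64(56.2), np.float64(-22.0)), (np.float64(62.9), np.float64(-112.4)), (np.float64(63.9), np.float64(-113.6))]
turq [441.  100.6  56. ] [480.5  57.5  56. ] [398.6  48.3  56. ]
tray end [[580.8 223.2  20. ]
 [672.2 217.7  20. ]] pocket3 [[594.4 189.8  20. ]
 [658.8 186.7  20. ]
 [654.3 120.4  20. ]
 [588.4 126.7  20. ]] [623.975 155.9    20.   ]
[625.325 156.      8.   ]
```

```bash
cat >> h.py <<'E'
def tilt(m,deg):
    m=np.array([m[0],m[1],0.]);m/=np.linalg.norm(m);t=np.radians(deg);return m*np.sin(t)-np.array([0,0,np.cos(t)])
E
python3 - <<'E'
from h import *
m=[-.386,-.923];a=tilt(m,30);g=np.array([429.1,173.8,31]);
go(g+19*a-90*a,a,[.923,-.386,0])
E
```

```text
rot deg [  5.92 -29.63  22.01]
shift in target frame [164.5 -47.   63.7]
shift [120.1  -1.1 137.4] from [443.5  86.4 229.9] t 6.45
```

{"op": "send_rows", "data": {
  "dp": [
    [0,0,0],
    [0,0,0],
    [0,0,0],
    [0,0,0],
    [0,0,0],
    [30,-8,4],
    [35,-10,10],
    [35,-10,14],
    [35,-10,18],
    [29.5,-9,17.5]
  ],
  "delta_rot": [
    [1.18,-5.93,4.4],
    [1.18,-5.93,4.4],
    [1.18,-5.93,4.4],
    [1.18,-5.93,4.4],
    [1.18,-5.93,4.4],
    [0,0,0],
    [0,0,0],
    [0,0,0],
    [0,0,0],
    [0,0,0]
  ],
  "gripper": [1,1,1,1,1,1,1,1,1,1]
}}

```text
time: 7.45
eef_pos: [441.5, 210.2, 90.6]
orientation: [0.803, 0.537, -0.215, 0.144]
contact_force: [0.1, 0.6, -0.1]
gripper_width: 1.001
grasp_force: 0.0
```

```bash
python3 - <<'E'
from h import *
st()
m=[-.386,-.923];a=tilt(m,30);g=np.array([429.1,173.8,31]);
go(g+19*a,a,[.923,-.386,0])
i=eyes.camera_info('wrist'); np.save('w3.npy',i,allow_pickle=True)
cv2.imwrite('pics/w3.png',eyes.camera('wrist'))
E
```

```text
t 7.45 p [441.5 210.2  90.6] a [-0.19  -0.463 -0.866] y [ 0.925 -0.381  0.   ] j [ 0.494  0.686  1.47  -0.327  1.414  1.007] F [ 0.1  0.6 -0.1] w 1.001 gf 0.0
rot deg [0.17 0.01 0.26]
shift in target frame [-3.5  2.6 89.9]
shift [-3.4  2.3 89.9] from [441.5 210.2  90.6] t 7.45
```

View pics/w3.png

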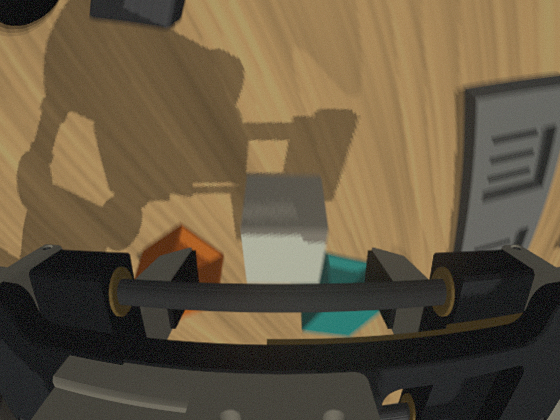

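```bash
python3 - <<'E'
from h import *
i=np.load('w2.npy',allow_pickle=True).item()
m=np.array([-.386,-.923]);c=np.array([.923,-.386])
for q,z in [((252,153),56),((270,222),56),((268,155),0),((288,215),0),((178,182),56),((399,258),56),((343,327),56),((397,222),56),((324,194),56)]:
    p=at('wrist',*q,z,i)[:2]; d=p-[426,166.4]; print(q,p,'m',round(d@m,1),'c',round(d@c,1))
E
```

```text
(252, 153) [334.4 180.2] m 22.6 c -89.9
(270, 222) [346.7 128.6] m 65.5 c -58.6
(268, 155) [330.5 181.6] m 22.8 c -94.0
(288, 215) [346.8 129.5] m 64.6 c -58.9
(178, 182) [272.6 163.2] m 62.2 c -140.4
(399, 258) [441.  100.6] m 54.9 c 39.2
(343, 327) [398.6  48.3] m 119.6 c 20.3
(397, 222) [439.7 126.7] m 31.4 c 28.0
(324, 194) [387.6 147.7] m 32.1 c -28.2
```

{"op": "send_rows", "data": {
  "dp": [
    [-3.5,2.5,15],
    [0,0,20],
    [0,0,20],
    [0,0,20],
    [0,0,15],
    [0,0,0]
  ],
  "delta_rot": [
    [0,0,0.2],
    [0,0,0],
    [0,0,0],
    [0,0,0],
    [0,0,0],
    [0,0,0]
  ],
  "gripper": [1,1,1,1,1,1]
}}

```text
time: 8.1
eef_pos: [424.7, 161.9, 15.4]
orientation: [0.804, 0.535, -0.217, 0.144]
contact_force: [-0.4, -0.1, -0.1]
gripper_width: 0.997
grasp_force: 0.0
```

{"op": "send_rows", "data": {
  "dp": [
    [0,0,0],
    [0,0,0],
    [0,0,0],
    [0,0,0],
    [0,0,0],
    [0,0,0],
    [0,0,0],
    [0,0,0]
  ],
  "delta_rot": [
    [0,0,0],
    [0,0,0],
    [0,0,0],
    [0,0,0],
    [0,0,0],
    [0,0,0],
    [0,0,0],
    [0,0,0]
  ],
  "gripper": [0.5,0.5,0.5,0.5,0.5,0.5,0.5,0.5],
  "grip_force": 15
}}

```text
time: 8.9
eef_pos: [426.4, 162.2, 16.5]
orientation: [0.804, 0.535, -0.215, 0.144]
contact_force: [-0.4, 2.4, 3.8]
gripper_width: 0.609
grasp_force: 15.0
```

```bash
python3 - <<'E'
from h import *
st()
i=eyes.camera_info('wrist'); np.save('w4.npy',i,allow_pickle=True)
cv2.imwrite('pics/w4.png',eyes.camera('wrist')[60:])
E
```

```text
t 8.9 p [426.4 162.2  16.5] a [-0.191 -0.462 -0.866] y [ 0.923 -0.386  0.002] j [ 0.433  0.74   1.632 -0.373  1.196  1.043] F [-0.4  2.4  3.8] w 0.609 gf 15.000175999011844
```

View pics/w4.png

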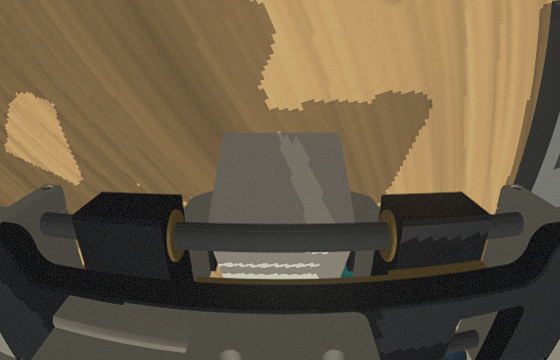

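```bash
python3 - <<'E'
from h import *
i=np.load('w4.npy',allow_pickle=True).item()
m=np.array([-.386,-.923,0])
p=at('wrist',281.5,193,0,i,s=1);print(p,'centre',p+32*m, at('wrist',222,193,0,i,s=1),at('wrist',341,193,0,i,s=1))
E
```

```text
[439.9 196.2   0. ] centre [427.548 166.664   0.   ] [413.4 207.6   0. ] [466.6 185.2  -0. ]
```

```bash
cat >> h.py <<'E'
TY=np.array([.07,.9975,0]);TX=np.array([.9975,-.07,0])
def place(c,ct,a,y):
    """object centre target c, centre in tool ct"""
    a=np.array(a,float);a/=np.linalg.norm(a);y=np.array(y,float);y-=a*(a@y);y/=np.linalg.norm(y)
    T=np.stack([np.cross(y,a),y,a],1); p=np.array(c)-T@np.array(ct); print('TCP',p.round(1)); go(p,a,y)
E
python3 - <<'E'
from h import *
place([623.7,156,115],[-1.8,-.5,-12.2],tilt(TY,60),TX)
E
```

```text
TCP [625.  167.4 110.5]
rot deg [  5.5   89.17 -20.  ]
shift in target frame [ 90.9 197.8 -30.4]
shift [  23.8  181.4 -121.8] from [426.4 162.2  16.5] t 8.95
```

{"op": "send_rows", "data": {
  "dp": [
    [0,0,-10],
    [0,0,-20],
    [0,0,-35],
    [0,0,-35],
    [0,0,-30],
    [0,0,0]
  ],
  "delta_rot": [
    [0,0,0],
    [0,0,0],
    [0,0,0],
    [0,0,0],
    [0,0,0],
    [0,0,0]
  ],
  "gripper": [0.5,0.5,0.5,0.5,0.5,0.5],
  "grip_force": 20
}}

```text
time: 9.55
eef_pos: [453.4, 224.5, 132.1]
orientation: [0.805, 0.536, -0.211, 0.145]
contact_force: [1.0, 0.7, -0.3]
gripper_width: 0.607
grasp_force: 20.0
```

```bash
python3 - <<'E'
from h import *
st();place([623.7,156,120],[-1.8,-.5,-12.2],tilt(TY,60),TX)
E
```

```text
t 9.55 p [453.4 224.5 132.1] a [-0.185 -0.459 -0.869] y [ 0.923 -0.385  0.007] j [ 0.505  0.661  1.382 -0.318  1.517  0.987] F [ 1.   0.7 -0.3] w 0.607 gf 19.999763388186693
TCP [625.  167.4 115.5]
rot deg [  5.81  88.88 -19.8 ]
shift in target frame [-36.9 175.2 -30.6]
shift [ 20.4 180.2   8.9] from [453.4 224.5 132.1] t 9.55
```

{"op": "send_rows", "data": {
  "dp": [
    [0,0,0],
    [0,0,0],
    [0,0,0],
    [0,0,0],
    [0,0,0],
    [0,0,0],
    [0,0,0],
    [0,0,0],
    [0,0,0],
    [0,0,0]
  ],
  "delta_rot": [
    [0.53,8.08,-1.8],
    [0.53,8.08,-1.8],
    [0.53,8.08,-1.8],
    [0.53,8.08,-1.8],
    [0.53,8.08,-1.8],
    [0.53,8.08,-1.8],
    [0.53,8.08,-1.8],
    [0.53,8.08,-1.8],
    [0.53,8.08,-1.8],
    [0.53,8.08,-1.8]
  ],
  "gripper": [0.5,0.5,0.5,0.5,0.5,0.5,0.5,0.5,0.5,0.5]
}}

```text
time: 10.55
eef_pos: [449.5, 222.1, 128.1]
orientation: [0.681, 0.603, 0.296, -0.291]
contact_force: [-0.5, -0.6, -2.0]
gripper_width: 0.609
grasp_force: 20.0
```

```bash
python3 - <<'E'
from h import *
st();place([623.7,156,120],[-1.8,-.5,-12.2],tilt(TY,60),TX)
E
```

```text
t 10.55 p [449.5 222.1 128.1] a [ 0.053  0.754 -0.655] y [ 0.994 -0.103 -0.039] j [-0.218  0.49   2.015  1.001  1.092 -0.796] F [-0.5 -0.6 -2. ] w 0.609 gf 20.002329731360078
TCP [625.  167.4 115.5]
rot deg [ 0.27 10.94 -2.91]
shift in target frame [-32.1 178.9 -30.3]
shift [-28.1 180.5 -23.7] from [449.5 222.1 128.1] t 10.55
```

{"op": "send_rows", "data": {
  "dp": [
    [0,0,0],
    [0,0,0],
    [-6,30,-6],
    [-7,40,-7],
    [-7,40,-7],
    [-7,40,-7],
    [-5,29,-3],
    [0,0,0],
    [0,0,0]
  ],
  "delta_rot": [
    [0.13,5.5,-1.45],
    [0.13,5.5,-1.45],
    [0,0,0],
    [0,0,0],
    [0,0,0],
    [0,0,0],
    [0,0,0],
    [0,0,0],
    [0,0,0]
  ],
  "gripper": [0.5,0.5,0.5,0.5,0.5,0.5,0.5,0.5,0.5]
}}

```text
time: 11.45
eef_pos: [624.2, 168.3, 113.4]
orientation: [0.635, 0.59, 0.363, -0.342]
contact_force: [0.5, 0.3, -0.7]
gripper_width: 0.609
grasp_force: 20.0
```

```bash
python3 - <<'E'
from h import *
st();place([623.7,156,120],[-1.8,-.5,-12.2],tilt(TY,60),TX)
place([623.7,156,52],[-1.8,-.5,-12.2],tilt(TY,60),TX)
np.save('w5.npy',eyes.camera_info('wrist'),allow_pickle=True)
w=eyes.camera('wrist');s=eyes.camera('scene');d=eyes.camera('side')
print([proj(eyes.camera_info(n),[623.7,156,120]) for n in('scene','side')])
u,v=map(int,proj(eyes.camera_info('scene'),[623.7,156,80]));x,y=map(int,proj(eyes.camera_info('side'),[623.7,156,80]));print(u,v,x,y)
r=lambda im,u,v:cv2.resize(im[max(v-55,0):max(v-55,0)+110,u-55:u+55],(300,300),interpolation=cv2.INTER_CUBIC)
cv2.imwrite('pics/w5.png',np.hstack([cv2.resize(w,(400,300)),r(s,u,v)])[:,:]); cv2.imwrite('pics/m5.png',np.vstack([np.hstack([cv2.resize(w,(400,300)),r(s,u,v)]),np.hstack([r(d,x,y),np.zeros((300,400,3),np.uint8)])]))
E
```

```text
t 11.45 p [624.2 168.3 113.4] a [ 0.057  0.862 -0.503] y [ 0.998 -0.069 -0.006] j [-0.298  0.816  1.519  1.034  1.364 -0.764] F [ 0.5  0.3 -0.7] w 0.609 gf 19.999869083985686
TCP [625.  167.4 115.5]
rot deg [-0.22  0.22 -0.25]
shift in target frame [ 1.4  0.9 -1.7]
shift [ 1.4  0.9 -1.7] from [624.2 168.3 113.4] t 11.45
TCP [625.  167.4  47.5]
rot deg [-0.22  0.22 -0.25]
shift in target frame [-57.5   0.9  32.3]
shift [-57.4   1.3  32.5] from [624.2 168.3 113.4] t 11.45
[(np.float64(326.39552337660075), np.float64(238.5699691524295)), (np.float64(289.2707470309226), np.float64(149.51684819549502))]
325 250 288 161
```

View pics/m5.png

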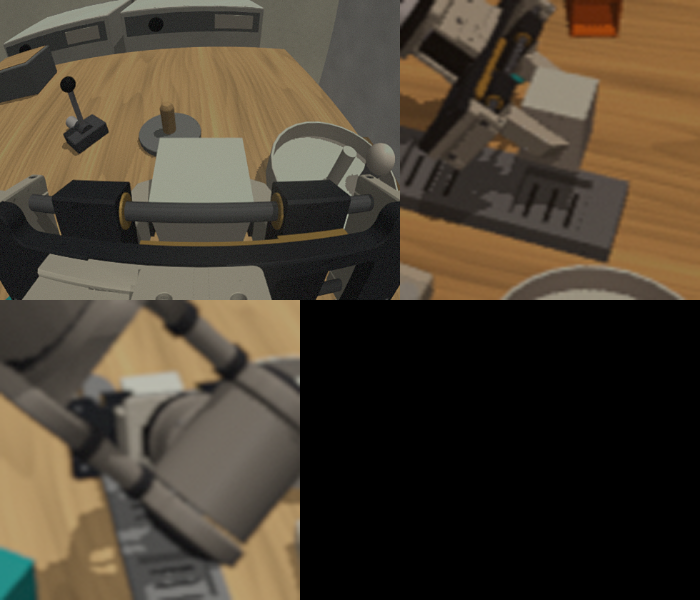

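{"op": "send_rows", "data": {
  "dp": [
    [-14,0.9,8],
    [-18,0,10],
    [-14,0,8],
    [-11.5,0,6.3],
    [0,0,0]
  ],
  "delta_rot": [
    [-0.2,0.2,-0.2],
    [0,0,0],
    [0,0,0],
    [0,0,0],
    [0,0,0]
  ],
  "gripper": [0.5,0.5,0.5,0.5,0.5]
}}

```text
time: 12.1
eef_pos: [625.0, 167.6, 47.0]
orientation: [0.634, 0.59, 0.365, -0.341]
contact_force: [-0.0, 0.0, -0.4]
gripper_width: 0.608
grasp_force: 20.0
```

```bash
python3 - <<'E'
from h import *
st();place([623.7,156,40.5],[-1.8,-.5,-12.2],tilt(TY,60),TX)
E
```

```text
t 12.1 p [625.  167.6  47. ] a [ 0.06   0.864 -0.5  ] y [ 0.998 -0.07  -0.002] j [-0.3    0.924  1.525  1.061  1.309 -0.87 ] F [-0.   0.  -0.4] w 0.608 gf 19.99962885864079
TCP [625.  167.4  36. ]
rot deg [-0.03 -0.01 -0.09]
shift in target frame [-9.7 -0.   5.3]
shift [-9.7  0.   5.3] from [625.  167.6  47. ] t 12.1
```

{"op": "send_rows", "data": {
  "dp": [
    [-3.2,0,1.8],
    [-3.2,0,1.8],
    [-3.2,0,1.8],
    [0,0,0],
    [0,0,0]
  ],
  "delta_rot": [
    [0,0,0],
    [0,0,0],
    [0,0,0],
    [0,0,0],
    [0,0,0]
  ],
  "gripper": [0.5,0.5,0.5,0.5,0.5]
}}

```text
time: 12.6
eef_pos: [626.2, 167.2, 37.9]
orientation: [0.633, 0.591, 0.366, -0.34]
contact_force: [0.5, 0.3, -0.2]
gripper_width: 0.609
grasp_force: 20.0
```

```bash
python3 - <<'E'
from h import *
st()
E
```

```text
t 12.6 p [626.2 167.2  37.9] a [ 0.062  0.864 -0.5  ] y [ 0.998 -0.07   0.002] j [-0.3    0.94   1.522  1.065  1.302 -0.885] F [ 0.5  0.3 -0.2] w 0.609 gf 19.999971901997924
```

{"op": "send_rows", "data": {
  "dp": [
    [-1.3,0,0.75],
    [-1,0,0.5],
    [0,0,0],
    [0,0,0]
  ],
  "delta_rot": [
    [0,0,0],
    [0,0,0],
    [0,0,0],
    [0,0,0]
  ],
  "gripper": [0.5,0.5,0.5,0.5]
}}

```text
time: 13.0
eef_pos: [626.1, 167.2, 35.1]
orientation: [0.633, 0.591, 0.366, -0.34]
contact_force: [0.3, -0.1, 0.1]
gripper_width: 0.607
grasp_force: 20.0
```

{"op": "send_rows", "data": {
  "dp": [
    [-0.9,0,0.5],
    [0,0,0],
    [0,0,0],
    [0,0,0],
    [0,0,0],
    [0,0,0],
    [0,0,0]
  ],
  "delta_rot": [
    [0,0,0],
    [0,0,0],
    [0,0,0],
    [0,0,0],
    [0,0,0],
    [0,0,0],
    [0,0,0]
  ],
  "gripper": [0.5,0.5,0.8,0.8,0.8,0.8,0.8]
}}

```text
time: 13.7
eef_pos: [626.1, 167.2, 34.1]
orientation: [0.633, 0.591, 0.366, -0.34]
contact_force: [0.2, 0.8, 0.8]
gripper_width: 0.801
grasp_force: 0.0
```

{"op": "send_rows", "data": {
  "dp": [
    [0,0,-10],
    [0,0,-25],
    [0,0,-40],
    [0,0,-45],
    [0,0,-45],
    [0,0,0]
  ],
  "delta_rot": [
    [0,0,0],
    [0,0,0],
    [0,0,0],
    [0,0,0],
    [0,0,0],
    [0,0,0]
  ],
  "gripper": [0.8,0.8,0.8,0.8,0.8,1]
}}

```text
time: 14.3
eef_pos: [617.8, 18.6, 119.7]
orientation: [0.634, 0.591, 0.368, -0.336]
contact_force: [1.5, 0.1, 0.4]
gripper_width: 0.847
grasp_force: 0.0
```

```bash
python3 - <<'E'
from h import *
st()
np.save('w6.npy',eyes.camera_info('wrist'),allow_pickle=True)
w=eyes.camera('wrist');s=eyes.camera('scene');d=eyes.camera('side')
u,v=map(int,proj(eyes.camera_info('scene'),[623.7,156,40]));x,y=map(int,proj(eyes.camera_info('side'),[432,-231,28]));X,Y=map(int,proj(eyes.camera_info('scene'),[432,-231,28]));print(u,v,x,y,X,Y)
r=lambda im,u,v:cv2.resize(im[v-40:v+40,u-40:u+40],(266,280),interpolation=cv2.INTER_CUBIC)
cv2.imwrite('pics/m6.png',np.vstack([cv2.resize(w[:230],(798,310)),np.hstack([r(s,u,v),r(d,x,y),r(s,X,Y)])]))
E
```

```text
t 14.3 p [617.8  18.6 119.7] a [ 0.07   0.861 -0.503] y [ 0.997 -0.076  0.009] j [-0.523  0.85   1.411  0.897  1.536 -0.809] F [1.5 0.1 0.4] w 0.847 gf 0.0
324 261 248 308 215 198
```

View pics/m6.png

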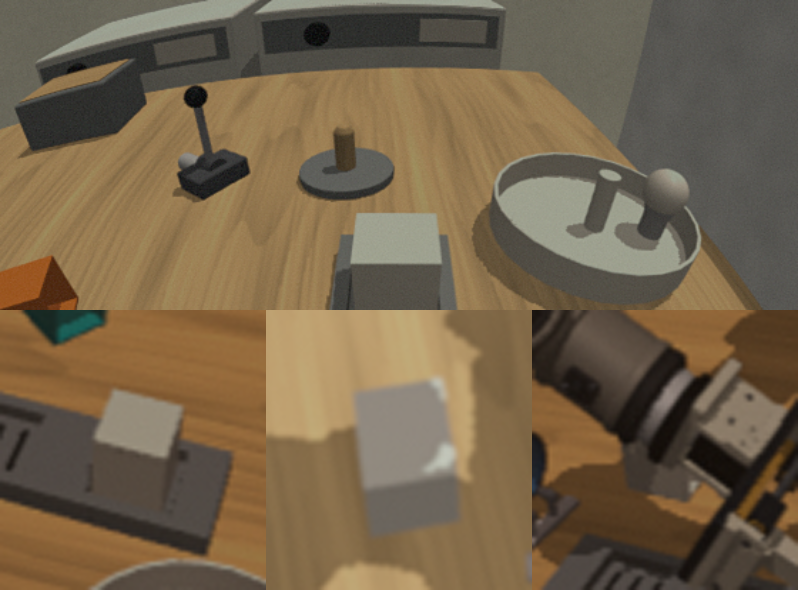

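```bash
cat > kin.py <<'E'
import numpy as np
from scipy.optimize import least_squares
from scipy.spatial.transform import Rotation as Rn
D=[([-.14598,.34274,1.52498,0,1.27539,-.14596],[524.6,.1,226.05],[.7071,.7071,-.0004,-.0006]),
([.277,.365,1.491,-.001,1.287,.274],[490.7,218.5,226.5],[.706,.708,0,0]),([.545,.399,1.667,0,1.076,-.289],[395.3,329.2,150.2],[.36,.933,0,0]),
([.575,.558,1.568,0,1.016,-.262],[433.4,372.2,94.7],[.358,.934,0,0]),([.018,.204,1.707,-.001,1.229,.021],[444,84.1,230],[.708,.706,0,.001]),
([.494,.686,1.47,-.327,1.414,1.007],[441.5,210.2,90.6],[.803,.537,-.215,.144]),([.433,.74,1.632,-.373,1.196,1.043],[426.4,162.2,16.5],[.804,.535,-.215,.144]),
([.505,.661,1.382,-.318,1.517,.987],[453.4,224.5,132.1],[.805,.536,-.211,.145]),([-.218,.49,2.015,1.001,1.092,-.796],[449.5,222.1,128.1],[.681,.603,.296,-.291]),
([-.298,.816,1.519,1.034,1.364,-.764],[624.2,168.3,113.4],[.635,.59,.363,-.342]),([-.3,.94,1.522,1.065,1.302,-.885],[626.2,167.2,37.9],[.633,.591,.366,-.34]),
([-.523,.85,1.411,.897,1.536,-.809],[617.8,18.6,119.7],[.634,.591,.368,-.336])]
E=lambda s,*q:Rn.from_euler(s,q)
def fk(q,P):
    a1,d,h,L2,e,L3,L6,g=P
    A=E('Z',q[0]);B=A*E('Y',q[1]);C=A*E('Y',q[1]+q[2]);T=C*E('Z',q[3])*E('Y',q[4])
    return A.apply([a1,d,h])+B.apply([0,0,L2])+C.apply([e,0,L3])+T.apply([0,0,L6]), T*E('Z',q[5]+g)
def fit():
    f=lambda P:np.concatenate([np.r_[fk(q,P)[0]-p,300*(fk(q,P)[1].inv()*Rn.from_quat(o)).as_rotvec()] for q,p,o in D])
    r=min((least_squares(f,[0,70,300,400,0,350,200,g]) for g in (1.57,-1.57)),key=lambda r:r.cost);return r.x,np.abs(r.fun).max()
lo=np.array([-2.53,-.77,.04,-1,.28,-3.11])+.03;hi=np.array([2.53,2.02,2.7,4.14,2.66,3.11])-.03
def ik(p,a,y,P,seed=None):
    a=np.array(a)/np.linalg.norm(a);y=np.array(y,float);y-=a*(a@y);y/=np.linalg.norm(y);T=Rn.from_matrix(np.stack([np.cross(y,a),y,a],1))
    def f(q):
        u,R=fk(q,P);return np.r_[u-p,300*(R.inv()*T).as_rotvec()]
    rng=np.random.default_rng(0);best=None
    for k in range(8):
        s=np.clip(seed if k==0 and seed is not None else rng.uniform([-1,0,1,-.9,.5,-2],[1,1.2,2.2,2,2.3,2]),lo,hi)
        r=least_squares(f,s,bounds=(lo,hi))
        if best is None or r.cost<best.cost:best=r
        if best.cost<1:break
    return best.x.round(2),round(float(np.sqrt(2*best.cost)),1)
if __name__=='__main__':
    P,e=fit();print(P.round(2),e);np.save('P.npy',P)
E
python3 - <<'E'
from kin import *; import numpy as np
from h import *
P,e=fit();print(P.round(2),e);np.save('P.npy',P)
i=np.load('w6.npy',allow_pickle=True).item()
C=[at('wrist',u/1.425,v/1.348,72,i,s=1) for u,v in [(355,213),(437,213),(441,264),(351,264)]];print(C,np.mean(C,0))
# mug options
for phi in (30,40,45,50):
    a=tilt([0,1],phi);g=np.array([529,-350,64.]);print('pick',phi,ik(g+19*a,a,[1,0,0],P),ik(g-70*a,a,[1,0,0],P))
    for yaw in (-60,-30,0,30,180,150,210):
        h=np.radians(-90+yaw);H=[np.cos(h),np.sin(h)];a=tilt(H,90-phi);y=[-np.sin(h),np.cos(h),0]
        for g in ([583,361,48.],[583,361,110.]): print(phi,yaw,ik(np.array(g)+19*a,a,y,P))
E
```

```text
Traceback (most recent call last):
  File "kin.py", line 18, in fit
    r=min((least_squares(f,[0,70,300,400,0,350,200,g]) for g in (1.57,-1.57)),key=lambda r:r.cost);return r.x,np.abs(r.fun).max()
  File "kin.py", line 18, in <genexpr>
    r=min((least_squares(f,[0,70,300,400,0,350,200,g]) for g in (1.57,-1.57)),key=lambda r:r.cost);return r.x,np.abs(r.fun).max()
           ~~~~~~~~~~~~~^^^^^^^^^^^^^^^^^^^^^^^^^^^^^^
ValueError: `f0` passed has more than 1 dimension.
```

```bash
sed -i "s/^E=lambda.*/E=lambda s,q:Rn.from_euler(s,float(q))/" kin.py; python3 - <<'E'
from kin import *; import numpy as np
from h import *
P,e=fit();print(P.round(2),e);np.save('P.npy',P)
i=np.load('w6.npy',allow_pickle=True).item()
C=[at('wrist',u/1.425,v/1.348,72,i,s=1) for u,v in [(355,213),(437,213),(441,264),(351,264)]];print(C,np.mean(C,0))
for phi in (30,45,55):
    a=tilt([0,1],phi);g=np.array([529,-350,64.]);print('pick',phi,ik(g+19*a,a,[1,0,0],P),ik(g-70*a,a,[1,0,0],P))
    for yaw in (-60,-30,0,30,180,150,210):
        h=np.radians(-90+yaw);H=[np.cos(h),np.sin(h)];a=tilt(H,90-phi);y=[-np.sin(h),np.cos(h),0]
        print(phi,yaw,*[x for g in ([583,361,48.],[583,361,110.]) for x in ik(np.array(g)+19*a,a,y,P)])
E
```

```text
[-1.7000e-01  7.6440e+01  2.2338e+02  5.0611e+02  4.6610e+01  3.7997e+02
  3.1813e+02  1.5700e+00] 0.505441012772818
[array([597.3, 184. ,  72. ]), array([654.6, 180.3,  72. ]), array([649.5, 124.2,  72. ]), array([594.8, 127.8,  72. ])] [624.05  154.075  72.   ]
pick 30 (array([-0.86,  0.92,  1.1 ,  0.33,  1.53, -0.94]), 0.0) (array([-0.9 ,  0.9 ,  0.91,  0.32,  1.74, -0.91]), 0.0)
30 -60 [ 0.46  1.49  0.07 -0.09  2.54  1.46] 49.3 [ 0.46  1.43  0.07 -0.1   2.61  1.45] 50.8
30 -30 [ 0.61  1.5   0.07 -0.62  2.42  0.83] 28.8 [ 0.61  1.44  0.07 -0.67  2.47  0.76] 29.7
30 0 [ 0.73  1.34  0.49 -0.8   2.01  0.64] 0.0 [ 0.73  1.27  0.49 -0.83  2.06  0.58] 0.0
30 30 [ 0.81  1.1   1.07 -0.97  1.49  0.65] 5.3 [ 0.81  1.02  1.07 -0.97  1.54  0.58] 4.0
30 180 [0.04 0.91 1.6  1.27 1.13 2.28] 0.0 [0.04 0.81 1.6  1.23 1.16 2.39] 0.0
30 150 [0.13 0.82 1.94 1.99 0.85 1.97] 0.0 [0.13 0.69 1.94 1.87 0.8  2.14] 0.0
30 210 [0.08 1.08 1.14 0.9  1.57 2.38] 0.0 [0.08 0.99 1.14 0.9  1.62 2.45] 0.0
pick 45 (array([-0.91,  1.05,  0.94,  0.46,  1.79, -0.96]), 0.0) (array([-0.96,  1.1 ,  0.66,  0.47,  2.03, -0.8
[... 634 characters left out ...]
.15,  0.83,  0.55,  1.96, -0.95]), 0.0) (array([-0.99,  1.24,  0.47,  0.59,  2.21, -0.83]), 0.0)
55 -60 [ 0.46  1.26  0.42 -0.04  2.07  1.5 ] 0.0 [ 0.46  1.21  0.36 -0.05  2.18  1.49] 0.0
55 -30 [ 0.56  1.2   0.55 -0.29  1.93  1.06] 0.0 [ 0.56  1.15  0.5  -0.3   2.03  1.02] 0.0
55 0 [ 0.64  1.07  0.84 -0.48  1.62  0.72] 0.0 [ 0.64  1.01  0.8  -0.48  1.71  0.67] 0.0
55 30 [ 0.69  0.93  1.18 -0.64  1.23  0.45] 0.0 [ 0.69  0.85  1.14 -0.62  1.31  0.38] 0.0
55 180 [0.19 0.78 1.52 0.81 0.89 2.79] 0.0 [0.19 0.7  1.49 0.75 0.98 2.89] 0.0
55 150 [0.26 0.69 1.74 1.07 0.48 3.01] 0.0 [ 0.26  0.59  1.71  0.87  0.56 -3.05] 0.0
55 210 [0.2  0.91 1.22 0.6  1.29 2.56] 0.0 [0.2  0.84 1.18 0.59 1.38 2.62] 0.0
```

```bash
python3 - <<'E'
from h import *
from kin import *
P=np.load('P.npy');print(ik([455,-420,240],[0,0,-1],[1,0,0],P))
go([455,-420,240],[0,0,-1],[1,0,0])
E
```

```text
(array([-0.87,  0.51,  1.22,  0.  ,  1.41, -0.87]), 0.0)
rot deg [  2.2  -59.96  -3.66]
shift in target frame [-444.5 -160.6 -123.5]
shift [-120.3 -128.5 -455.7] from [615.6  24.5 116.5] t 14.45
```

{"op": "send_rows", "data": {
  "dp": [
    [20,0,-10],
    [20,0,-10],
    [20,0,-10],
    [20,0,-10],
    [0,0,-10],
    [0,0,0],
    [0,0,0],
    [0,0,0]
  ],
  "delta_rot": [
    [0,-7.5,0],
    [0,-7.5,0],
    [0,-7.5,0],
    [0,-7.5,0],
    [0,-7.5,0],
    [0,-7.5,0],
    [0,-7.5,0],
    [0,-7.5,0]
  ],
  "gripper": [1,1,1,1,1,1,1,1]
}}

```text
time: 15.25
eef_pos: [616.5, 43.5, 210.9]
orientation: [0.731, 0.683, -0.001, 0.002]
contact_force: [-0.0, 0.0, -1.0]
gripper_width: 1.003
grasp_force: 0.0
```

```bash
python3 - <<'E'
from h import *
st();go([455,-420,240],[0,0,-1],[1,0,0])
E
```

```text
t 15.25 p [616.5  43.5 210.9] a [ 0.002 -0.005 -1.   ] y [ 0.998 -0.068  0.002] j [-0.051  0.525  1.276 -0.005  1.339  0.019] F [-0.  0. -1.] w 1.003 gf 0.0
rot deg [ 0.1   0.3  -3.92]
shift in target frame [-463.5 -161.5  -29.1]
shift [-473.6 -129.4  -26.9] from [616.5  43.5 210.9] t 15.25
```

{"op": "send_rows", "data": {
  "dp": [
    [0,0,-5],
    [-46,-16,-5],
    [-46,-16,-5],
    [-46,-16,-5],
    [-46,-16,-5],
    [-46,-16,-4],
    [-46,-16,0],
    [-46,-16,0],
    [-46,-16,0],
    [-46,-16,0]
  ],
  "delta_rot": [
    [0,0,-3.9],
    [0,0,0],
    [0,0,0],
    [0,0,0],
    [0,0,0],
    [0,0,0],
    [0,0,0],
    [0,0,0],
    [0,0,0],
    [0,0,0]
  ],
  "gripper": [1,1,1,1,1,1,1,1,1,1]
}}

```text
time: 16.25
eef_pos: [471.4, -371.5, 238.6]
orientation: [0.707, 0.707, 0.001, -0.001]
contact_force: [0.7, 0.5, -0.4]
gripper_width: 1.001
grasp_force: 0.0
```

{"op": "send_rows", "data": {
  "dp": [
    [-46,-16,0],
    [0,0,0],
    [0,0,0]
  ],
  "delta_rot": [
    [0,0,0],
    [0,0,0],
    [0,0,0]
  ],
  "gripper": [1,1,1]
}}

```text
time: 16.55
eef_pos: [455.6, -416.9, 238.1]
orientation: [0.708, 0.706, 0.001, -0.001]
contact_force: [-0.0, -0.1, -0.0]
gripper_width: 1.002
grasp_force: 0.0
```

```bash
python3 - <<'E'
from h import *
st()
np.save('w7.npy',eyes.camera_info('wrist'),allow_pickle=True)
cv2.imwrite('pics/w7.png',cv2.resize(eyes.camera('wrist'),(800,600),interpolation=cv2.INTER_CUBIC))
E
```

```text
t 16.55 p [ 455.6 -416.9  238.1] a [ 0.     0.003 -1.   ] y [ 1.    -0.003  0.   ] j [-0.866  0.509  1.228  0.002  1.406 -0.863] F [-0.  -0.1 -0. ] w 1.002 gf 0.0
```

View pics/w7.png

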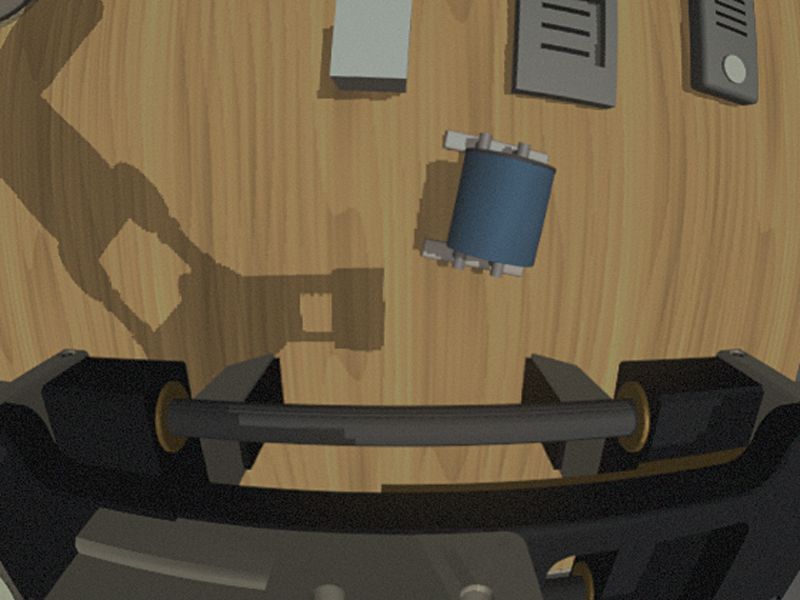

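```bash
python3 - <<'E'
from h import *
i=np.load('w7.npy',allow_pickle=True).item()
w=lambda u,v,z:at('wrist',u,v,z,i)
M=np.array([w(*q,64) for q in [(467,152),(556,168),(536,267),(447,252)]]);print(M,M.mean(0))
ax=(M[0]+M[1]-M[2]-M[3])/2;print('ax',ax,np.linalg.norm(ax))
R=np.array([w(*q,35) for q in [(485,134),(524,147),(497,275),(459,267)]]);print(R,R.mean(0));ax=(R[0]+R[1]-R[2]-R[3])/2;print(ax,np.linalg.norm(ax))
C=np.array([w(*q,56) for q in [(337,0),(410,0),(407,80),(331,76)]]);print('cup1',C,C[0]-C[3],C[1]-C[2],(C[2]-C[3]))
print('bottom low',w(406,90,0),w(334,84,0))
P=np.array([w(*q,20) for q in [(517,94),(613,107),(606,67),(530,60)]]);print('tray',P)
E
```

```text
[[ 500.8 -322.9   64. ]
 [ 567.3 -331.5   64. ]
 [ 554.7 -405.8   64. ]
 [ 487.2 -395.4   64. ]] [ 527.5 -363.9   64. ]
ax [13.1 73.4  0. ] 74.55984173802945
[[ 518.9 -306.2   35. ]
 [ 550.2 -315.    35. ]
 [ 531.  -418.    35. ]
 [ 499.9 -411.7   35. ]] [ 525.    -362.725   35.   ]
[ 19.1  104.25   0.  ] 105.98524661480009
cup1 [[ 406.9 -202.7   56. ]
 [ 461.  -204.4   56. ]
 [ 458.5 -269.1   56. ]
 [ 403.4 -264.6   56. ]] [ 3.5 61.9  0. ] [ 2.5 64.7  0. ] [55.1 -4.5  0. ]
bottom low [ 458.4 -265.4    0. ] [ 397.6 -258.6    0. ]
tray [[ 548.4 -269.4   20. ]
 [ 635.  -272.    20. ]
 [ 629.2 -236.5   20. ]
 [ 560.  -238.7   20. ]]
```

```bash
python3 - <<'E'
from h import *
from kin import *
P=np.load('P.npy');m=[.18,.984];a=tilt(m,45);g=np.array([525.9,-368,64]);y=[.984,-.18,0]
print(ik(g-71*a,a,y,P),ik(g+19*a,a,y,P)); go(g-71*a,a,y); print(g-71*a,g+19*a)
E
```

```text
(array([-1.03,  1.04,  0.78,  0.52,  1.91, -0.82]), 0.0) (array([-0.97,  1.02,  1.01,  0.53,  1.7 , -0.88]), 0.0)
rot deg [-4.02 44.75  9.76]
shift in target frame [-81.2  60.   94.7]
shift [ -1.6  60.6 124.4] from [ 456.2 -416.   238.5] t 16.6
[ 516.86613796 -417.3851125   114.20458146] [ 528.31751238 -354.78426567   50.56497116]
```

{"op": "send_rows", "data": {
  "dp": [
    [0,0,0],
    [0,0,0],
    [0,0,0],
    [0,0,0],
    [0,0,0],
    [0,0,0],
    [-20,15,22],
    [-22,16,25],
    [-22,16,26],
    [-17,13,22]
  ],
  "delta_rot": [
    [-0.67,7.46,1.63],
    [-0.67,7.46,1.63],
    [-0.67,7.46,1.63],
    [-0.67,7.46,1.63],
    [-0.67,7.46,1.63],
    [-0.67,7.46,1.63],
    [0,0,0],
    [0,0,0],
    [0,0,0],
    [0,0,0]
  ],
  "gripper": [1,1,1,1,1,1,1,1,1,1]
}}

```text
time: 17.6
eef_pos: [518.7, -416.1, 113.2]
orientation: [0.709, 0.592, 0.294, -0.245]
contact_force: [0.6, 0.2, -0.2]
gripper_width: 1.003
grasp_force: 0.0
```

```bash
python3 - <<'E'
from h import *
st()
m=[.18,.984];a=tilt(m,45);g=np.array([525.9,-368,64]);y=[.984,-.18,0];go(g+19*a,a,y)
E
```

```text
t 17.6 p [ 518.7 -416.1  113.2] a [ 0.126  0.696 -0.707] y [ 0.984 -0.178 -0.   ] j [-1.023  1.043  0.779  0.522  1.913 -0.818] F [ 0.6  0.2 -0.2] w 1.003 gf 0.0
rot deg [-0.1   0.01  0.06]
shift in target frame [-0.4 -1.5 88.1]
shift [-0.4 -1.4 88.2] from [ 518.7 -416.1  113.2] t 17.6
```

{"op": "send_rows", "data": {
  "dp": [
    [0,-1.5,12],
    [0,0,18],
    [0,0,18],
    [0,0,18],
    [0,0,14],
    [0,0,8],
    [0,0,0]
  ],
  "delta_rot": [
    [0,0,0],
    [0,0,0],
    [0,0,0],
    [0,0,0],
    [0,0,0],
    [0,0,0],
    [0,0,0]
  ],
  "gripper": [1,1,1,1,1,1,1]
}}

```text
time: 18.3
eef_pos: [527.4, -355.0, 52.5]
orientation: [0.709, 0.592, 0.294, -0.245]
contact_force: [-0.1, -0.1, 0.8]
gripper_width: 1.003
grasp_force: 0.0
```

{"op": "send_rows", "data": {
  "dp": [
    [0,0,0],
    [0,0,0],
    [0,0,0],
    [0,0,0],
    [0,0,0],
    [0,0,0]
  ],
  "delta_rot": [
    [0,0,0],
    [0,0,0],
    [0,0,0],
    [0,0,0],
    [0,0,0],
    [0,0,0]
  ],
  "gripper": [0.6,0.6,0.6,0.6,0.6,0.6],
  "grip_force": 30
}}

```text
time: 18.9
eef_pos: [526.7, -358.2, 53.3]
orientation: [0.71, 0.592, 0.294, -0.243]
contact_force: [0.4, -1.5, 1.2]
gripper_width: 0.726
grasp_force: 30.0
```

```bash
python3 - <<'E'
from h import *
st()
E
```

```text
t 18.9 p [ 526.7 -358.2   53.3] a [ 0.13   0.693 -0.709] y [ 0.983 -0.182  0.002] j [-0.974  1.02   1.008  0.525  1.707 -0.882] F [ 0.4 -1.5  1.2] w 0.726 gf 29.96612325310707
```

{"op": "send_rows", "data": {
  "dp": [
    [10,0,-10],
    [20,0,-20],
    [30,0,-30],
    [35,0,-35],
    [20,0,-20],
    [0,0,0]
  ],
  "delta_rot": [
    [0,0,0],
    [0,0,0],
    [0,0,0],
    [0,0,0],
    [0,0,0],
    [0,0,0]
  ],
  "gripper": [0.6,0.6,0.6,0.6,0.6,0.6]
}}

```text
time: 19.5
eef_pos: [527.1, -358.1, 221.4]
orientation: [0.71, 0.594, 0.293, -0.239]
contact_force: [-0.0, -0.8, -1.2]
gripper_width: 0.724
grasp_force: 30.0
```

```bash
python3 - <<'E'
from h import *
from kin import *
P=np.load('P.npy');st()
a=tilt([0,-1],45);ct=[5,0,-10.2]
place([500,-200,200],ct,a,[1,0,0]); T=np.array([500,-190,200])
for p in ([526,-358,220],[500,-190,210],[500,0,210],[560,200,200],[583,355,110]): print(ik(p,a,[1,0,0],P))
E
```

```text
t 19.5 p [ 527.1 -358.1  221.4] a [ 0.133  0.688 -0.713] y [ 0.984 -0.18   0.009] j [-0.973  0.857  0.873  0.566  1.955 -0.728] F [-0.  -0.8 -1.2] w 0.724 gf 29.961522426456213
TCP [ 500.  -210.7  196.3]
rot deg [  0.49 -89.2  -11.53]
shift in target frame [122.  -27.1 -86.4]
shift [ 82.6 -53.5 115.8] from [ 527.1 -358.1  221.4] t 19.5
(array([-0.39,  0.47,  1.62, -0.94,  0.95,  0.15]), 0.0)
(array([-0.08,  0.42,  1.74, -0.9 ,  1.11,  0.4 ]), 0.0)
(array([ 0.28,  0.49,  1.61, -0.76,  1.38,  0.57]), 0.0)
(array([ 0.54,  0.77,  1.12, -0.66,  1.7 ,  0.61]), 0.0)
(array([ 0.69,  1.11,  0.64, -0.61,  1.89,  0.64]), 0.0)
```

{"op": "send_rows", "data": {
  "dp": [
    [0,0,0],
    [0,0,0],
    [0,0,0],
    [0,0,0],
    [0,0,0],
    [0,0,0],
    [0,0,0],
    [0,0,0]
  ],
  "delta_rot": [
    [0,-7.4,-1],
    [0,-7.4,-1],
    [0,-7.4,-1],
    [0,-7.4,-1],
    [0,-7.4,-1],
    [0,-7.4,-1],
    [0,0,0],
    [0,0,0]
  ],
  "gripper": [0.6,0.6,0.6,0.6,0.6,0.6,0.6,0.6]
}}

```text
time: 20.3
eef_pos: [526.2, -356.2, 215.3]
orientation: [0.737, 0.676, 0.016, 0.012]
contact_force: [0.8, 0.2, -0.9]
gripper_width: 0.722
grasp_force: 30.0
```

```bash
python3 - <<'E'
from h import *
st();go([530,80,220],[0,0,-1],[1,0,0])
E
```

```text
t 20.3 p [ 526.2 -356.2  215.3] a [ 0.04   0.005 -0.999] y [ 0.995 -0.087  0.039] j [-0.731  0.538  1.242  0.031  1.335 -0.651] F [ 0.8  0.2 -0.9] w 0.722 gf 29.96141044422984
rot deg [ 2.28 -0.39 -4.98]
shift in target frame [436.2   3.8  -4.7]
shift [434.9 -33.9  -2.3] from [ 526.2 -356.2  215.3] t 20.3
```

{"op": "send_rows", "data": {
  "dp": [
    [25,0,0],
    [45,0,0],
    [46,0,0],
    [46,0,0],
    [46,0,0],
    [46,0,0],
    [46,0,0],
    [46,0,0],
    [46,0,0],
    [42,0,0]
  ],
  "delta_rot": [
    [2.3,-0.4,-5],
    [0,0,0],
    [0,0,0],
    [0,0,0],
    [0,0,0],
    [0,0,0],
    [0,-6,0],
    [0,-7,0],
    [0,-7,0],
    [0,-7,0]
  ],
  "gripper": [0.6,0.6,0.6,0.6,0.6,0.6,0.6,0.6,0.6,0.6]
}}

```text
time: 21.3
eef_pos: [529.7, 73.6, 185.4]
orientation: [0.689, 0.686, -0.166, 0.168]
contact_force: [0.6, -0.6, -1.1]
gripper_width: 0.727
grasp_force: 30.0
```

```bash
python3 - <<'E'
from h import *
st();place([583,360.5,130],[5,0,-10.2],tilt([0,-1],45),[1,0,0])
E
```

```text
t 21.3 p [529.7  73.6 185.4] a [ 0.001 -0.46  -0.888] y [ 1.    -0.004  0.003] j [ 0.26   0.498  1.5   -0.479  1.306  0.43 ] F [ 0.6 -0.6 -1.1] w 0.727 gf 29.959536977112293
TCP [583.  349.8 126.3]
rot deg [  0.03 -17.63  -0.27]
shift in target frame [ 237.    53.3 -153.5]
shift [272.6  52.2 -74.5] from [529.7  73.6 185.4] t 21.3
```

{"op": "send_rows", "data": {
  "dp": [
    [0,0,0],
    [0,0,0],
    [0,0,0],
    [33,8,-21],
    [34,8,-22],
    [34,8,-22],
    [34,8,-22],
    [34,8,-22],
    [34,7,-22],
    [34,6,-22.5]
  ],
  "delta_rot": [
    [0,-6,0],
    [0,-6,0],
    [0,-5.6,0],
    [0,0,0],
    [0,0,0],
    [0,0,0],
    [0,0,0],
    [0,0,0],
    [0,0,0],
    [0,0,0]
  ],
  "gripper": [0.6,0.6,0.6,0.6,0.6,0.6,0.6,0.6,0.6,0.6]
}}

```text
time: 22.3
eef_pos: [582.7, 348.8, 124.9]
orientation: [0.655, 0.653, -0.271, 0.268]
contact_force: [1.6, 0.0, -0.8]
gripper_width: 0.724
grasp_force: 30.0
```

```bash
python3 - <<'E'
from h import *
status.get_obs()
s=eyes.camera('scene');d=eyes.camera('side');w=eyes.camera('wrist');st();place([583,360.5,80],[5,0,-10.2],tilt([0,-1],45),[1,0,0])
S,D=eyes.camera_info('scene'),eyes.camera_info('side')
u,v=map(int,proj(S,[583,360,80]));x,y=map(int,proj(D,[583,360,80]));print(u,v,x,y)
c=lambda im,u,v:cv2.resize(im[max(v-50,0):max(v-50,0)+100,u-66:u+67],(399,300),interpolation=cv2.INTER_CUBIC)
cv2.imwrite('pics/m8.png',np.vstack([np.hstack([c(s,u,v),c(d,x,y)]),np.hstack([cv2.resize(w,(399,300)),np.zeros((300,399,3),np.uint8)])]))
E
```

```text
t 22.45 p [581.8 349.6 121.8] a [-0.005 -0.706 -0.708] y [ 1.    -0.001 -0.006] j [ 0.684  1.089  0.652 -0.612  1.9    0.631] F [ 0.3 -0.6 -1.6] w 0.719 gf 29.961691293865442
TCP [583.  349.8  76.3]
rot deg [-0.28 -0.11  0.18]
shift in target frame [32.3  1.2 32.1]
shift [32.2  1.5 32.1] from [581.8 349.6 121.8] t 22.45
409 254 258 123
```

View pics/m8.png

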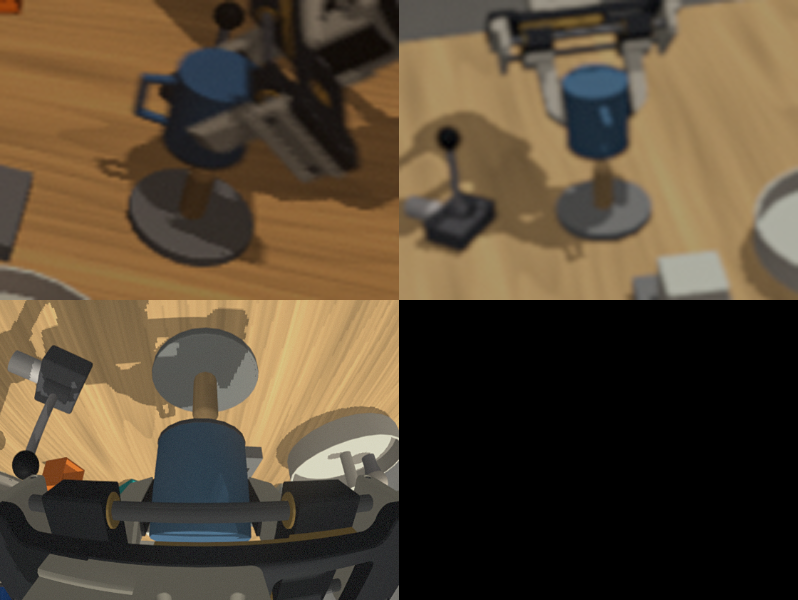

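{"op": "send_rows", "data": {
  "dp": [
    [8,1,8],
    [10,0,10],
    [8,0,8],
    [6,0,6],
    [7,0,7],
    [7,0,7],
    [4,0,4],
    [0,0,0],
    [0,0,0]
  ],
  "delta_rot": [
    [-0.2,0,0],
    [0,0,0],
    [0,0,0],
    [0,0,0],
    [0,0,0],
    [0,0,0],
    [0,0,0],
    [0,0,0],
    [0,0,0]
  ],
  "gripper": [0.6,0.6,0.6,0.6,0.6,0.6,0.6,0.6,0.6]
}}

```text
time: 23.35
eef_pos: [583.4, 349.3, 56.5]
orientation: [0.654, 0.654, -0.268, 0.271]
contact_force: [-0.3, -0.2, -1.1]
gripper_width: 0.722
grasp_force: 30.0
```

```bash
python3 - <<'E'
from h import *
st();place([583,360.5,48],[5,0,-10.2],tilt([0,-1],45),[1,0,0])
E
```

```text
t 23.35 p [583.4 349.3  56.5] a [ 0.004 -0.704 -0.71 ] y [1.    0.002 0.003] j [ 0.684  1.146  0.703 -0.598  1.803  0.698] F [-0.3 -0.2 -1.1] w 0.722 gf 29.961634520441294
TCP [583.  349.8  44.3]
rot deg [ 0.22 -0.23 -0.06]
shift in target frame [ 9.  -0.4  8.3]
shift [ 8.9 -0.4  8.3] from [583.4 349.3  56.5] t 23.35
```

{"op": "send_rows", "data": {
  "dp": [
    [2.5,0,2.5],
    [2.5,0,2.5],
    [2,0,2],
    [0.7,0,0.7],
    [0,0,0],
    [0,0,0]
  ],
  "delta_rot": [
    [0,0,0],
    [0,0,0],
    [0,0,0],
    [0,0,0],
    [0,0,0],
    [0,0,0]
  ],
  "gripper": [0.6,0.6,0.6,0.6,0.6,0.6]
}}

```text
time: 23.95
eef_pos: [583.3, 349.2, 45.6]
orientation: [0.654, 0.654, -0.268, 0.271]
contact_force: [-0.6, 0.0, 0.5]
gripper_width: 0.724
grasp_force: 30.0
```

{"op": "send_rows", "data": {
  "dp": [
    [0.7,0,0.7],
    [0,0,0],
    [0,0,0]
  ],
  "delta_rot": [
    [0,0,0],
    [0,0,0],
    [0,0,0]
  ],
  "gripper": [0.6,0.6,0.6]
}}

```text
time: 24.25
eef_pos: [583.3, 349.3, 45.5]
orientation: [0.654, 0.654, -0.268, 0.271]
contact_force: [-2.1, 0.7, 6.1]
gripper_width: 0.721
grasp_force: 29.9
```

{"op": "send_rows", "data": {
  "dp": [
    [0,0,0],
    [0,0,0],
    [0,0,0],
    [0,0,0],
    [0,0,0],
    [0,0,-8],
    [0,0,-25],
    [0,0,-40],
    [0,0,-40],
    [0,0,-20]
  ],
  "delta_rot": [
    [0,0,0],
    [0,0,0],
    [0,0,0],
    [0,0,0],
    [0,0,0],
    [0,0,0],
    [0,0,0],
    [0,0,0],
    [0,0,0],
    [0,0,0]
  ],
  "gripper": [1,1,1,1,1,1,1,1,1,1]
}}

```text
time: 25.25
eef_pos: [580.8, 436.5, 136.0]
orientation: [0.652, 0.655, -0.268, 0.272]
contact_force: [46.2, 24.1, 17.3]
gripper_width: 0.998
grasp_force: 0.0
```

```bash
python3 - <<'E'
from h import *
from kin import *
P=np.load('P.npy');st();go([583,380,250],[0,0,-1],[1,0,0])
for phi in (45,50,55):
    for m in ([.05,1],):
        a=tilt(m,phi);g=np.array([430.5,-243,31.]);print('pick',phi,ik(g+19*a,a,[1,-.05,0],P),ik(g-70*a,a,[1,-.05,0],P))
        a=tilt(-TY,90-phi);c=np.array([598.5,-203.1,48]);print(ik(c+19*a,a,TX,P),ik(c+19*a+[0,0,70],a,TX,P))
        c=np.array([606.9,-83.4,48]);print(ik(c+19*a,a,TX,P),ik(c+19*a+[0,0,70],a,TX,P))
print(ik([455,-420,240],[0,0,-1],[1,0,0],P))
E
```

```text
t 25.25 p [580.8 436.5 136. ] a [ 0.007 -0.705 -0.709] y [1.    0.006 0.004] j [ 0.765  1.346  0.035 -0.704  2.224  0.454] F [46.2 24.1 17.3] w 0.998 gf 0.0
rot deg [ 0.35 44.86  0.23]
shift in target frame [ -56.5    2.2 -114. ]
shift [-120.5    2.3  -40.9] from [580.8 436.5 136. ] t 25.25
pick 45 (array([-0.95,  0.87,  1.51,  0.46,  1.44, -1.12]), 0.0) (array([-1.01,  0.84,  1.35,  0.42,  1.64, -1.08]), 0.0)
(array([-0.11,  0.84,  1.52, -0.97,  1.02,  0.59]), 1.8) (array([-0.11,  0.73,  1.5 , -0.92,  1.09,  0.48]), 0.0)
(array([ 0.08,  0.86,  1.46, -0.87,  1.15,  0.66]), 0.0) (array([ 0.08,  0.76,  1.43, -0.83,  1.24,  0.56]), 0.0)
pick 50 (array([-0.97,  0.91,  1.47,  0.49,  1.52, -1.14]), 0.0) (array([-1.03,  0.9 ,  1.3 ,  0.45,  1.71, -1.09]), 0.0)
(array([-0.14,  0.81,  1.53, -0.89,  0.97,  0.51]), 0.0) (array([-0.14,  0.71,  1.5 , -0.83,  1.06,  0.39]), 0.0)
(array([ 0.05,  0.83,  1.47, -0.8 ,  1.1 ,  0.59]), 0.0) (array([ 0.05,  0.73,  1.44, -0.76,  1.19,  0.49]), 0.0)
pick 55 (array([-0.98,  0.96,  1.44,  0.51,  1.59, -1.15]), 0.0) (array([-1.04,  0.96,  1.24,  0.48,  1.79, -1.1 ]), 0.0)
(array([-0.18,  0.78,  1.53, -0.79,  0.93,  0.41]), 0.0) (array([-0.18,  0.68,  1.49, -0.73,  1.03,  0.3 ]), 0.0)
(array([ 0.02,  0.8 ,  1.48, -0.72,  1.05,  0.52]), 0.0) (array([ 0.02,  0.7 ,  1.44, -0.67,  1.15,  0.42]), 0.0)
(array([-0.87,  0.51,  1.22,  0.  ,  1.41, -0.87]), 0.0)
```

{"op": "send_rows", "data": {
  "dp": [
    [-15,0,0],
    [-15,0,0],
    [-15,0,0],
    [-15,0,0],
    [-15,0,0],
    [-10,0,0],
    [0,0,-15],
    [0,0,-20]
  ],
  "delta_rot": [
    [0,7.5,0],
    [0,7.5,0],
    [0,7.5,0],
    [0,7.5,0],
    [0,7.5,0],
    [0,7.3,0],
    [0,0,0],
    [0,0,0]
  ],
  "gripper": [1,1,1,1,1,1,1,1]
}}

```text
time: 26.05
eef_pos: [587.1, 368.3, 207.1]
orientation: [0.703, 0.71, -0.018, 0.022]
contact_force: [-0.3, 0.8, 2.1]
gripper_width: 1.003
grasp_force: 0.0
```

```bash
python3 - <<'E'
from h import *
st()
s=eyes.camera('scene');d=eyes.camera('side')
S,D=eyes.camera_info('scene'),eyes.camera_info('side')
c=lambda im,I,X,n=33:(lambda u,v:cv2.resize(im[v-n:v+n,u-n:u+n],(266,266),interpolation=cv2.INTER_CUBIC))(*map(int,proj(I,X)))
q=[[583,360,48],[432,-236,28],[624,155,40]]
for X in q: print(proj(S,X),proj(D,X))
cv2.imwrite('pics/m9.png',np.vstack([np.hstack([c(s,S,X) for X in q]),np.hstack([c(d,D,X) for X in q])]))
E
```

```text
t 26.05 p [587.1 368.3 207.1] a [ 0.005 -0.057 -0.998] y [1.    0.01  0.005] j [ 0.474  0.697  0.98  -0.053  1.486  0.469] F [-0.3  0.8  2.1] w 1.003 gf 0.0
(np.float64(407.209103094725), np.float64(263.5582217696834)) (np.float64(258.9753147896855), np.float64(131.9604807703854))
(np.float64(213.97309305164063), np.float64(198.5963738757622)) (np.float64(249.37259807511293), np.float64(311.0644637012922))
(np.float64(323.8791467908956), np.float64(261.4767730877711)) (np.float64(288.8959084734803), np.float64(172.76349694615988))
```

View pics/m9.png

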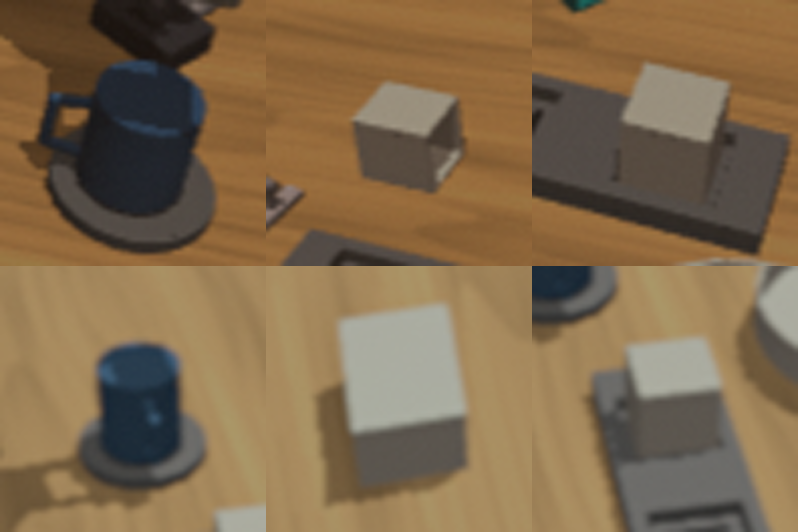

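```bash
python3 - <<'E'
from h import *
from kin import *
C=np.array([at('side',216+u/4.03,278+v/4.03,56,s=1) for u,v in [(72,56),(182,39),(199,147),(84,164)]]);print(C,C.mean(0))
C=np.array([at('scene',180+u/4.03,165+v/4.03,56,s=1) for u,v in [(126,83),(194,97),(167,135),(88,120)]]);print(C,C.mean(0))
st();go([440,-330,230],[0,0,-1],[1,-.065,0])
E
```

```text
[[ 407.8 -201.1   56. ]
 [ 464.7 -204.9   56. ]
 [ 459.4 -267.2   56. ]
 [ 403.2 -262.5   56. ]] [ 433.775 -233.925   56.   ]
[[ 403.4 -254.4   56. ]
 [ 407.2 -194.6   56. ]
 [ 459.6 -195.8   56. ]
 [ 457.5 -262.5   56. ]] [ 431.925 -226.825   56.   ]
t 26.15 p [588.8 370.7 210.5] a [ 0.013 -0.053 -0.999] y [1.    0.012 0.012] j [ 0.476  0.695  0.975 -0.053  1.485  0.47 ] F [0.1 0.  1. ] w 1.003 gf 0.0
rot deg [0.82 3.03 4.39]
shift in target frame [-708.9 -103.   -19.5]
shift [-699.  -156.9   15.8] from [588.8 370.7 210.5] t 26.15
```

{"op": "send_rows", "data": {
  "dp": [
    [0,0,-20],
    [-45,-6,0],
    [-45,-6,0],
    [-45,-6,0],
    [-45,-6,0],
    [-45,-7,0],
    [-45,-7,0],
    [-45,-7,0],
    [-45,-7,0],
    [-45,-7,0]
  ],
  "delta_rot": [
    [0.8,3,4.4],
    [0,0,0],
    [0,0,0],
    [0,0,0],
    [0,0,0],
    [0,0,0],
    [0,0,0],
    [0,0,0],
    [0,0,0],
    [0,0,0]
  ],
  "gripper": [1,1,1,1,1,1,1,1,1,1]
}}

```text
time: 27.15
eef_pos: [501.4, -30.2, 227.7]
orientation: [0.729, 0.684, -0.004, -0.001]
contact_force: [0.6, -0.5, 0.1]
gripper_width: 1.003
grasp_force: 0.0
```

{"op": "send_rows", "data": {
  "dp": [
    [-45,-7,0],
    [-45,-7,0],
    [-45,-7,0],
    [-45,-7,0],
    [-45,-7,0],
    [-45,-7,0],
    [-30,-2,0],
    [0,0,0],
    [0,0,0]
  ],
  "delta_rot": [
    [0,0,0],
    [0,0,0],
    [0,0,0],
    [0,0,0],
    [0,0,0],
    [0,0,0],
    [0,0,0],
    [0,0,0],
    [0,0,0]
  ],
  "gripper": [1,1,1,1,1,1,1,1,1]
}}

```text
time: 28.05
eef_pos: [438.5, -325.3, 228.7]
orientation: [0.73, 0.683, -0.003, -0.001]
contact_force: [0.7, 0.8, -0.3]
gripper_width: 1.001
grasp_force: 0.0
```

```bash
python3 - <<'E'
from h import *
st();m=[.07,.998];a=tilt(m,45);g=np.array([432.4,-241,33])
go(g-71*a,a,[.998,-.07,0])
np.save('w10.npy',eyes.camera_info('wrist'),allow_pickle=True)
w=eyes.camera('wrist');cv2.imwrite('pics/w10.png',cv2.resize(w[:260],(800,371),interpolation=cv2.INTER_CUBIC))
E
```

```text
t 28.05 p [ 438.5 -325.3  228.7] a [-0.007 -0.002 -1.   ] y [ 0.998 -0.066 -0.007] j [-0.775  0.381  1.459 -0.007  1.304 -0.707] F [ 0.7  0.8 -0.3] w 1.001 gf 0.0
rot deg [-0.45 45.16  0.09]
shift in target frame [-79.2 -12.  126.6]
shift [ 33.9 -10.9 145.5] from [ 438.5 -325.3  228.7] t 28.05
```

View pics/w10.png

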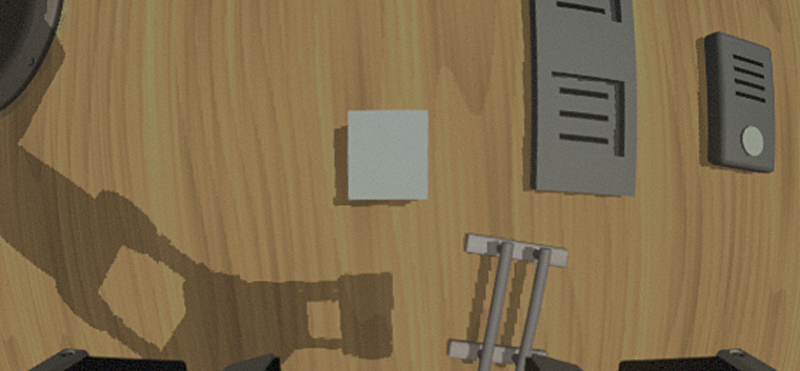

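```bash
python3 - <<'E'
from h import *
i=np.load('w10.npy',allow_pickle=True).item()
w=lambda u,v,z:at('wrist',u,v,z,i)
C=np.array([w(*q,56) for q in [(348,110),(428,110),(428,200),(348,199)]]);print(C,C.mean(0),C[1]-C[0],C[0]-C[3])
print('tray',w(529,189,20),w(635,196,20),'pocket0 corners',w(552,72,20),w(625,82,20),w(621,157,20))
E
```

```text
[[ 406.7 -199.9   56. ]
 [ 462.5 -204.    56. ]
 [ 458.6 -268.4   56. ]
 [ 402.1 -263.7   56. ]] [ 432.475 -234.      56.   ] [55.8 -4.1  0. ] [ 4.6 63.8  0. ]
tray [ 541.8 -264.3   20. ] [ 638.  -270.3   20. ] pocket0 corners [ 567.1 -167.7   20. ] [ 633.2 -172.1   20. ] [ 624.9 -237.3   20. ]
```

{"op": "send_rows", "data": {
  "dp": [
    [0,0,0],
    [0,0,0],
    [0,0,0],
    [0,0,0],
    [0,0,0],
    [0,0,0],
    [-20,-3,27],
    [-22,-3.5,34],
    [-22,-3,35],
    [-16,-3,30]
  ],
  "delta_rot": [
    [-0.07,7.5,0],
    [-0.07,7.5,0],
    [-0.07,7.5,0],
    [-0.07,7.5,0],
    [-0.07,7.5,0],
    [-0.07,7.6,0],
    [0,0,0],
    [0,0,0],
    [0,0,0],
    [0,0,0]
  ],
  "gripper": [1,1,1,1,1,1,1,1,1,1]
}}

```text
time: 29.1
eef_pos: [428.7, -290.2, 81.9]
orientation: [0.674, 0.632, 0.279, -0.261]
contact_force: [0.3, 0.0, -0.3]
gripper_width: 1.002
grasp_force: 0.0
```

```bash
python3 - <<'E'
from h import *
st();a=tilt([.072,.997],45);g=np.array([431.9,-242,33])
go(g+19*a,a,[.997,-.072,0])
E
```

```text
t 29.1 p [ 428.7 -290.2   81.9] a [ 0.046  0.705 -0.708] y [ 0.998 -0.065 -0.   ] j [-1.009  0.829  1.359  0.428  1.627 -1.071] F [ 0.3  0.  -0.3] w 1.002 gf 0.0
rot deg [-0.29  0.08  0.26]
shift in target frame [-0.4 -0.3 87.7]
shift [-0.3  0.2 87.7] from [ 428.7 -290.2   81.9] t 29.1
```

{"op": "send_rows", "data": {
  "dp": [
    [0,0,12],
    [0,0,18],
    [0,0,18],
    [0,0,18],
    [0,0,14],
    [0,0,7.5],
    [0,0,0]
  ],
  "delta_rot": [
    [-0.3,0,0.3],
    [0,0,0],
    [0,0,0],
    [0,0,0],
    [0,0,0],
    [0,0,0],
    [0,0,0]
  ],
  "gripper": [1,1,1,1,1,1,1]
}}

```text
time: 29.8
eef_pos: [433.3, -229.2, 21.6]
orientation: [0.677, 0.629, 0.28, -0.26]
contact_force: [-0.8, 0.8, 0.3]
gripper_width: 0.999
grasp_force: 0.0
```

{"op": "send_rows", "data": {
  "dp": [
    [0,0,0],
    [0,0,0],
    [0,0,0],
    [0,0,0],
    [0,0,0],
    [0,0,0],
    [0,0,0]
  ],
  "delta_rot": [
    [0,0,0],
    [0,0,0],
    [0,0,0],
    [0,0,0],
    [0,0,0],
    [0,0,0],
    [0,0,0]
  ],
  "gripper": [0.5,0.5,0.5,0.5,0.5,0.5,0.5],
  "grip_force": 20
}}

```text
time: 30.5
eef_pos: [433.1, -231.2, 22.0]
orientation: [0.678, 0.629, 0.28, -0.259]
contact_force: [-0.3, -0.4, 1.2]
gripper_width: 0.613
grasp_force: 20.0
```

```bash
python3 - <<'E'
from h import *
st();o=status.get_obs();R=Rn.from_quat(o['orientation']);print('ct',R.inv().apply(np.array([432.5,-234,28])-o['eef_pos']).round(1),'m in tool',R.inv().apply([.072,.997,0]).round(3))
E
```

```text
t 30.5 p [ 433.1 -231.2   22. ] a [ 0.054  0.703 -0.709] y [ 0.997 -0.075  0.001] j [-0.954  0.858  1.521  0.472  1.433 -1.111] F [-0.3 -0.4  1.2] w 0.613 gf 19.99964341521263
ct [ 2.2 -0.4 -6.3] m in tool [ 0.708 -0.003  0.705]
```

{"op": "send_rows", "data": {
  "dp": [
    [8,0,-8],
    [20,0,-20],
    [30,0,-30],
    [34,0,-34],
    [25,0,-25],
    [0,0,0],
    [0,0,0],
    [0,0,0],
    [0,0,0],
    [0,0,0]
  ],
  "delta_rot": [
    [0,0,0],
    [0,0,0],
    [0,0,0],
    [0,0,0],
    [0,-7.5,0],
    [0,-7.5,0],
    [0,-7.5,0],
    [0,-7.5,0],
    [0,-7.5,0],
    [0,-7.5,0]
  ],
  "gripper": [0.5,0.5,0.5,0.5,0.5,0.5,0.5,0.5,0.5,0.5]
}}

```text
time: 31.5
eef_pos: [433.0, -230.6, 188.8]
orientation: [0.733, 0.68, -0.002, 0.004]
contact_force: [-0.3, 0.8, -1.7]
gripper_width: 0.614
grasp_force: 20.0
```

```bash
python3 - <<'E'
from h import *
st();go([606,-80,170],[0,0,-1],TX)
E
```

```text
t 31.5 p [ 433.  -230.6  188.8] a [ 0.003 -0.008 -1.   ] y [ 0.997 -0.076  0.004] j [-0.643  0.312  1.681 -0.005  1.142 -0.565] F [-0.3  0.8 -1.7] w 0.614 gf 19.99663934111595
rot deg [ 0.21  0.45 -0.32]
shift in target frame [162.3 162.   18.8]
shift [163.4 161.1  18.1] from [ 433.  -230.6  188.8] t 31.5
```

{"op": "send_rows", "data": {
  "dp": [
    [33,32,0],
    [33,32,0],
    [33,32,0],
    [32,32,0],
    [32,32,0],
    [0,0,0],
    [0,0,0],
    [0,0,0],
    [0,0,0],
    [0,0,0]
  ],
  "delta_rot": [
    [0,0,0],
    [0,0,0],
    [0,0,0],
    [0,0,0],
    [0,-7.5,0],
    [0,-7.5,0],
    [0,-7.5,0],
    [0,-7.5,0],
    [0,-7.5,0],
    [0,-7,0]
  ],
  "gripper": [0.5,0.5,0.5,0.5,0.5,0.5,0.5,0.5,0.5,0.5]
}}

```text
time: 32.5
eef_pos: [604.7, -79.2, 188.3]
orientation: [0.678, 0.628, -0.279, 0.261]
contact_force: [-0.1, 0.2, -1.5]
gripper_width: 0.609
grasp_force: 20.0
```

```bash
python3 - <<'E'
from h import *
st();place([606.3,-83.3,54],[2.2,-.4,-6.3],tilt(-TY,45),TX)
E
```

```text
t 32.5 p [604.7 -79.2 188.3] a [-0.05  -0.704 -0.708] y [ 0.997 -0.075  0.003] j [ 0.109  0.664  1.36  -0.787  1.373  0.451] F [-0.1  0.2 -1.5] w 0.609 gf 19.998225532472134
TCP [606.3 -89.3  51.1]
rot deg [-0.05 -0.1  -0.33]
shift in target frame [ 90.    2.2 104.1]
shift [ 89.8   1.8 104.3] from [604.7 -79.2 188.3] t 32.5
```

{"op": "send_rows", "data": {
  "dp": [
    [15,2,22],
    [20,0,23],
    [20,0,23],
    [17,0,18],
    [12,0,12],
    [6,0,6],
    [0,0,0],
    [0,0,0]
  ],
  "delta_rot": [
    [0,-0.1,-0.3],
    [0,0,0],
    [0,0,0],
    [0,0,0],
    [0,0,0],
    [0,0,0],
    [0,0,0],
    [0,0,0]
  ],
  "gripper": [0.5,0.5,0.5,0.5,0.5,0.5,0.5,0.5]
}}

```text
time: 33.3
eef_pos: [606.4, -89.3, 51.0]
orientation: [0.677, 0.63, -0.279, 0.259]
contact_force: [-0.1, -0.5, -1.1]
gripper_width: 0.61
grasp_force: 20.0
```

```bash
python3 - <<'E'
from h import *
st();place([606.3,-83.3,41],[2.2,-.4,-6.3],tilt(-TY,45),TX)
w=eyes.camera('wrist');s=eyes.camera('scene');S=eyes.camera_info('scene');u,v=map(int,proj(S,[606,-83,40]))
cv2.imwrite('pics/m11.png',np.hstack([cv2.resize(w[:230],(488,300)),cv2.resize(s[v-50:v+50,u-50:u+50],(300,300),interpolation=cv2.INTER_CUBIC)]))
E
```

```text
t 33.3 p [606.4 -89.3  51. ] a [-0.051 -0.702 -0.71 ] y [ 0.997 -0.071 -0.001] j [ 0.092  0.839  1.448 -0.849  1.181  0.635] F [-0.1 -0.5 -1.1] w 0.61 gf 19.99920777976513
TCP [606.3 -89.3  38.1]
rot deg [-0.09 -0.27 -0.02]
shift in target frame [ 9.1 -0.1  9.2]
shift [ 9.  -0.1  9.2] from [606.4 -89.3  51. ] t 33.3
```

View pics/m11.png

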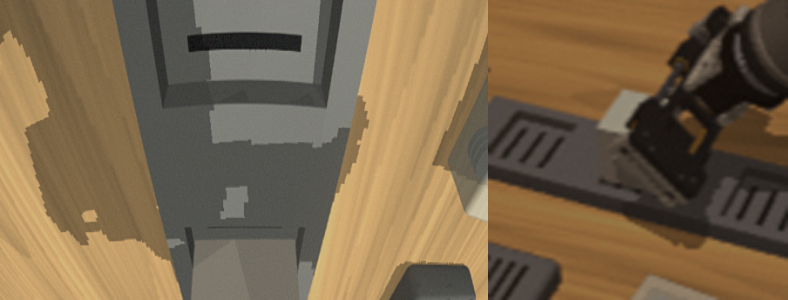

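{"op": "send_rows", "data": {
  "dp": [
    [3,0,3],
    [3,0,3],
    [2,0,2],
    [1,0,1],
    [0,0,0],
    [0,0,0]
  ],
  "delta_rot": [
    [0,0,0],
    [0,0,0],
    [0,0,0],
    [0,0,0],
    [0,0,0],
    [0,0,0]
  ],
  "gripper": [0.5,0.5,0.5,0.5,0.5,0.5]
}}

```text
time: 34.0
eef_pos: [605.6, -89.3, 38.2]
orientation: [0.676, 0.63, -0.28, 0.259]
contact_force: [-3.7, 2.6, 5.5]
gripper_width: 0.606
grasp_force: 20.0
```

{"op": "send_rows", "data": {
  "dp": [
    [0.7,0,0.7],
    [0,0,0],
    [0,0,0]
  ],
  "delta_rot": [
    [0,0,0],
    [0,0,0],
    [0,0,0]
  ],
  "gripper": [0.5,0.5,0.5]
}}

```text
time: 34.3
eef_pos: [605.6, -89.3, 38.1]
orientation: [0.676, 0.63, -0.28, 0.259]
contact_force: [-3.6, 4.0, 11.8]
gripper_width: 0.605
grasp_force: 20.0
```

{"op": "send_rows", "data": {
  "dp": [
    [0,0,0],
    [0,0,0],
    [0,0,0],
    [0,0,0],
    [0,0,0],
    [0,0,-8],
    [0,0,-20],
    [0,0,-35],
    [0,0,-35],
    [0,0,-30]
  ],
  "delta_rot": [
    [0,0,0],
    [0,0,0],
    [0,0,0],
    [0,0,0],
    [0,0,0],
    [0,0,0],
    [0,0,0],
    [0,0,0],
    [0,0,0],
    [0,0,0]
  ],
  "gripper": [0.85,0.85,0.85,0.85,0.85,0.85,0.85,0.85,0.85,0.85]
}}

```text
time: 35.3
eef_pos: [612.6, 2.2, 128.8]
orientation: [0.677, 0.631, -0.279, 0.259]
contact_force: [-0.0, -0.5, -0.3]
gripper_width: 0.847
grasp_force: 0.0
```

{"op": "send_rows", "data": {
  "dp": [
    [-25,0,-20],
    [-35,0,-25],
    [-35,0,-25],
    [-35,0,0],
    [-20,-20,0],
    [0,-20,0],
    [0,0,0],
    [0,0,0]
  ],
  "delta_rot": [
    [0,0,0],
    [0,7,0],
    [0,7,0],
    [0,7,0],
    [0,7,0],
    [0,7,0],
    [0,0,0],
    [0,0,0]
  ],
  "gripper": [0.85,0.85,0.85,0.85,0.85,0.85,0.85,0.85]
}}

```text
time: 36.1
eef_pos: [567.7, -68.7, 269.2]
orientation: [0.73, 0.679, -0.063, 0.058]
contact_force: [1.2, 0.8, 0.2]
gripper_width: 0.851
grasp_force: 0.0
```

```bash
python3 - <<'E'
from h import *
st()
s=eyes.camera('scene');d=eyes.camera('side')
cv2.imwrite('pics/f.png',np.hstack([cv2.resize(s[170:330,130:450],(800,400),interpolation=cv2.INTER_CUBIC)]))
cv2.imwrite('pics/f.png',np.vstack([cv2.resize(s[170:330,140:450],(580,300),interpolation=cv2.INTER_CUBIC),cv2.resize(d[100:330,180:420],(580,300)[::1] if 0 else (580,300))]))
E
```

```text
t 36.1 p [567.7 -68.7 269.2] a [-0.014 -0.17  -0.985] y [ 0.997 -0.073 -0.002] j [-0.16   0.405  1.323 -0.173  1.403 -0.059] F [1.2 0.8 0.2] w 0.851 gf 0.0
```

View pics/f.png

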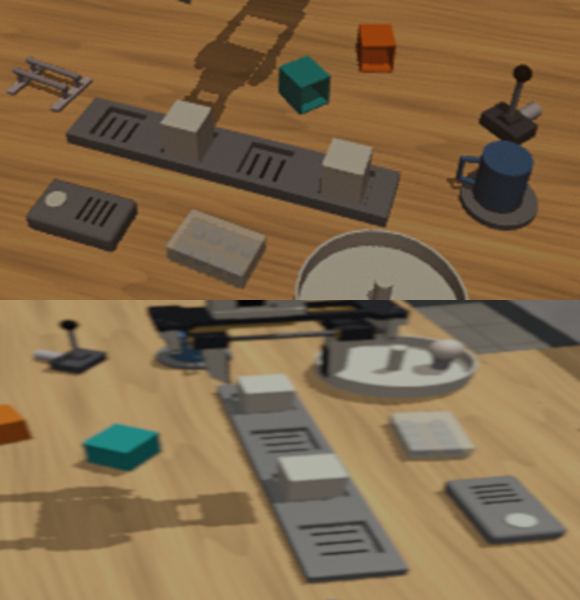

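```bash
python3 -c "
from bench import order
print(order.close_job())"
```

```text
the job is handed in; nothing more can be done
None
```

The job is handed in at about 36 s of the 210 s: the lever stands straight up, both white cups are mouth-down in pockets 1 and 3, the mug is upside down over the peg, the gripper is clear and the bystanders look untouched in the last picture; one caveat is that joint 3 briefly read 0.035 rad (stated limit 0.04) with about 50 N at the wrist while backing off the mug, and the hand-in gave no verdict.

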